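# Reset the tripped breaker under the push-to-open cover

## Task

One of the three breakers in the grey bench supply box has tripped: its blue toggle leans forward, towards the outlets, while the other two lean back; the job needs only pressing and pushing with the fingertips, nothing is gripped. Press the smoked cover on its ribbed pad so that the push-to-open catch springs it ajar, swing the cover up and back until it stays fully open, push the tripped toggle over to on like its neighbours, then tip the cover down again and press it until the catch holds it shut. Leave the other two breakers on, treat the cover gently, and neither shift nor lift the things standing round the box.

Things in the scene. Friction and masses are not known exactly. Their poses are not given: they have to be found in the camera images.
- supply_box: Light grey breaker box screwed flat to the desk, 156 (x) x 240 (y) x 63 mm high to the top of its 6 mm walls, under a smoked see-through cover. Origin: centre of its underside. x points from the front wall (three white outlets; x = -78 mm, the robot's side) to the hinge at the back, y left, z up. Inside, a dark deck at z = 46 mm. Turned up to 0.25 rad.
- cover (a joint): Hinge angle (rad) of the smoked cover, 0.16 kg: about 0.01 shut, on the locked catch, negative pressed in (at most -0.07), about 0.165 ajar on the sprung catch (front edge 26 mm higher), 1.57 upright, 1.85 fully open against its stop, where it stays by its own weight. Let go between 0.17 and 1.5 it falls back to ajar.
- catch (a joint): Travel (m) of the push-to-open catch, a sprung white plunger 9 mm thick at box x = -50, y = +98 mm that lifts the cover: about 0.001 locked in, +0.020 sprung out (tip 88 mm above the desk), down to -0.0085 (stop) pushed in. From locked, pushing it in past -0.0055 and letting go releases it; from sprung out, the same locks it. It pushes back with 2.3 N (out) to 5 N (in).
- press_pad (a point): Centre of the light ribbed pad (30 x 26 mm) on the cover's top face near its front left corner, over the catch: box x = -68, y = +98, z = 78 mm when shut. It moves with the cover. From shut, the catch works once the pad is 6.5 to 7 mm down (about 4 N) and the hard stop comes at 9.7 mm; a shorter push does nothing. Under it a dark boss, 20 x 24 mm, hangs 6 mm below the plate.
- cover_edge (a point): Middle of the cover's front edge, at the bottom of the 3.5 mm thick front skirt: box x = -85.5, y = 0, z = 62 mm when shut. It moves with the cover; 158 mm from the hinge axis.
- cover_hinge (a point): Middle of the cover's hinge axis: box x = +72, y = 0, z = 76 mm; the axis runs along y, the front edge rises and swings back over it. The cover is a 4 mm plate, when shut from box x = -87 to +73, y = -124.5 to +124.5 mm, top face z = 78 mm, with a 12 mm skirt hanging below it at the front and both sides.
- toggle_1 (a joint): Angle (rad) of the toggle of breaker 1, the tripped one: 0 off (leans 0.6 rad towards the front wall), 1.2 on (leans 0.6 rad towards the hinge). It snaps over at 0.6 and stays; about 6 to 8 N at its tip. A blue bar 24 mm wide (y), 7 mm thick, with a red mark on its back face that shows from above when off; tip 26 mm from its pivot, which lies at box x = 0, z = 46 mm.
- toggle_2 (a joint): Angle of the toggle of breaker 2, the same kind; starts on, at 1.2.
- toggle_3 (a joint): Angle of the toggle of breaker 3, the same kind; starts on, at 1.2.
- toggle_1_tip (a point): Middle of the tip of breaker 1's toggle; off: box x = -15, z = 67 mm; on: x = +15. Its white breaker (36 mm wide, raised face at z = 52 mm) sits at box y = +42, -14 or -70 mm, by chance; the other two take the other places.
- toggle_2_tip (a point): Middle of the tip of breaker 2's toggle.
- toggle_3_tip (a point): Middle of the tip of breaker 3's toggle.
- ink_bottle_3: Bystander: white ink bottle with black cap, 39 x 39 x 90 mm, left of the box. Origin: centre of its underside.
- tape_measure: Bystander: yellow and black pocket tape, 62 x 73 x 35 mm, right of the box. Origin: centre of its underside.
- stapler: Bystander: blue desk stapler, 30 x 136 x 49 mm. Origin: centre of its underside.
- tool_cup: Bystander: dark empty pen cup, 78 x 78 x 96 mm. Origin: centre of its underside.
- screwdriver: Bystander: red screwdriver, 27 x 192 x 23 mm, lying. Origin: centre of its underside.
- rubber: Bystander: blue and white eraser, 18 x 42 x 11 mm. Origin: centre of its underside.
- pencil: Bystander: yellow pencil, 168 mm, lying at the desk's front edge. Origin: centre of its underside.

How it is judged:
By the outcome, as a careful person would: the job done as asked, in the order asked, and still so for the second after the job is handed in, with the robot touching nothing.
It also fails if it takes over 72 s, if anything falls off the work surface, if the arm or the gripper's body presses on something with over 40 N, if the wrist force passes 120 N, or if a joint passes its speed limit or range.

## Robot

A 6-joint arm with a two-finger parallel gripper is mounted at the origin on a cart in front of the work surface, level with it; the furniture and walls round the work are solid. World frame = base frame: x ahead of the robot, y to its left, z up, the work surface at z = 0. Lengths are in m, angles in degrees, forces in N, time in s.
With the tool pointing down it reaches from about 0.25 to 0.725 m from the base axis. Payload 4 kg.
Tool frame: the origin (TCP) lies on the mounting face of the last link; the fingertips stand 173 mm ahead of it and the grasp point (between the pads) lies 155 mm ahead of it (ctrl.grasp_offset is the distance from the TCP to the grasp point, in m); z points along the fingers, y is the direction in which the jaws open and shut (so a half turn about z gives the same grasp; the last joint's range is limited). The gripper opens to 85 mm and grips with 20 to 120 N. Pads are 22 mm wide; open, the fingers measure 114 mm over their backs; the gripper's body (76 mm by 85 mm) begins 54 mm behind the grasp point. The pads swing forward as they close: fully open they stand 13 mm farther back than shut.
Start: joints at [-77.063, 13.785, 0.286, 76.501, 0, 90], TCP at [0.112, -0.487, 0.405] pointing down, gripper open.
Joint ranges: [-155.79, 155.79], [-60.16, 107.12], [-62.33, 73.08], [-114, 123.19], [-81.49, 82.49], [-180, 180]. Speed limits (degrees/s): [159.86, 159.86, 180, 180, 180, 180].

## Interface

Orientations are given as [roll, pitch, yaw] about the fixed x, y, z axes, in that order (R = Rz(yaw) Ry(pitch) Rx(roll)).
In Python, from plant import ctrl gives the robot as it stands.
- The arm moves only by the tool send_rows, never from a script. Its argument "steps" is a list of rows, each a list of 5 numbers: the shift along the tool's x, y, z in m, then the turn about the tool's z in rad, then the opening, from 0 (shut) to 1 (fully open). In form: [[dx, dy, dz, yaw, fingers], ...]. A call has 1 to 20 rows; each row shifts and turns the pose as measured when the row begins, along the tool's axes as they then stand; what a row does not reach is not made up. A row lasts 1/12 s, in which the tool goes at most 41.7 mm and 7.16 degrees, less where a joint would pass 70% of its speed; a pose out of reach is approached as far as the arm can. A call is refused whole if a number of a shift passes 0.0417 or a number of a turn 0.125, either way. A call with a gripper value outside its range is refused whole. The fingers move at their own pace and stop on an object; the grip force is fixed at half the most. Time passes only in rows, so rows that do not move let the fingers close. It gives the time, the measured TCP pose, the force and the opening at its end, in the units of the state.
- ctrl.state(): the state, without advancing time (a new reading comes with each control period).
- ctrl.grab_frame(name): name is "scene" or "top" or "wrist"; returns a dict with "img" (420x560x3 uint8, red, green, blue), "vfov" (degrees; the focal length in pixels is half the picture's height over the tangent of half this angle, whatever the lens; pixels are square), "cx", "cy" (the principal point, pixels), "R" (3x3) and "t" (3): a world point X has camera coordinates R X + t; the wrist camera has in their place "mount" (4x4, takes a point from camera to tool coordinates, whose origin is the TCP and whose axes are the flange's). Camera axes: x right, y down, z forward; pixel columns grow to the right and rows downward; lengths in m; the calibration is good to about 2 mm. A picture is of the moment at which its call begins: read the wrist's pose just before it. There is no depth.
- ctrl.close_job(): hands the job in, once; it reports no verdict.
The state is a dict: "clock": time; "joints": joint angles; "joint_vel": joint speeds; "tau": joint torques, N m; "tool_pos": TCP position; "ee_rot": TCP orientation; "contact_force": force on the tool from outside, world axes, zero at the start; "torque": the same for the moment, N m; "width": finger opening in m.
Only numpy, scipy, OpenCV 4.12 (cv2) and the standard library are available. Lean on these libraries where they do the work, as an engineer would, in place of code of your own. Each camera call takes 0.05 s, during which the arm holds its last target.

## Working session

There is one attempt and no reset: what is moved stays moved. The work goes in short steps, Python scripts to look and compute and a tool call to move; the robot and the scene stay as the last step left them, time stands still between calls to the robot, and variables do not carry over. Pictures are saved under pics/ and viewed, and the job is handed in when it is done.

Besides the shell and the picture viewer there is one more tool, called by a JSON object that holds its "fn" and its "kwargs". send_rows: Moves the arm, as the interface text tells. Its arguments: {"type":"object","properties":{"steps":{"type":"array"}},"required":["steps"]}

```bash
mkdir -p pics; ls
cat > h.py <<'E'
import numpy as np, cv2
from plant import ctrl
def save(name,fn):
    f=ctrl.grab_frame(name); cv2.imwrite('pics/'+fn,f['img'][:,:,::-1]); return f
E
python3 - <<'E'
from h import *
import pickle
print(ctrl.state())
for n in ['scene','top']:
    f=save(n,n+'0.png'); pickle.dump(f,open(n+'0.pkl','wb')); print(n,f['vfov'],f['cx'],f['cy'],f['R'],f['t'])
E
```

```text
pics
{'clock': 0.0, 'joints': array([-7.70612520e+01,  1.38314701e+01,  2.14021587e-01,  7.65004785e+01,
       -1.47290610e-04,  8.99979771e+01]), 'joint_vel': array([-0.07047611, -0.06471453,  0.05729925, -0.04128552,  0.0243244 ,
       -0.05931696]), 'tau': array([ 5.63033718e-04, -3.72319543e+01,  2.52408367e+01,  1.69806270e-02,
        1.01362039e-04,  3.87803070e-06]), 'tool_pos': array([ 0.1118952 , -0.48704775,  0.40382097]), 'ee_rot': array([-1.79882073e+02,  1.43126728e-04,  1.29407712e+01]), 'contact_force': array([ 0.19598953, -0.52487452, -0.48467346]), 'torque': array([-0.00445147, -0.02879068, -0.00940266]), 'width': 0.0856718482341702}
scene 51.061573432400465 279.09898576900537 210.419595198147 [[-0.61137708  0.79129287  0.00858207]
 [ 0.66445299  0.51920644 -0.53751921]
 [-0.42979099 -0.32292455 -0.84320783]] [ 0.33959002 -0.27357015  1.47759508]
top 45.698354369158395 288.3825882118121 212.35827263889428 [[ 0.05520986 -0.99847417 -0.00109457]
 [-0.97513735 -0.05368378 -0.21500046]
 [ 0.21461365  0.01293751 -0.97661333]] [-0.04672561  0.51620236  1.40761266]
```

View pics/scene0.png

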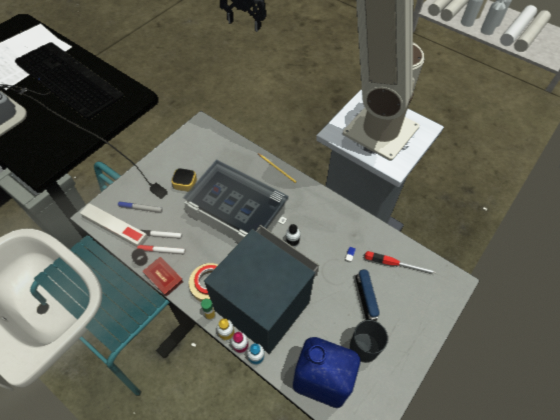

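View pics/top0.png

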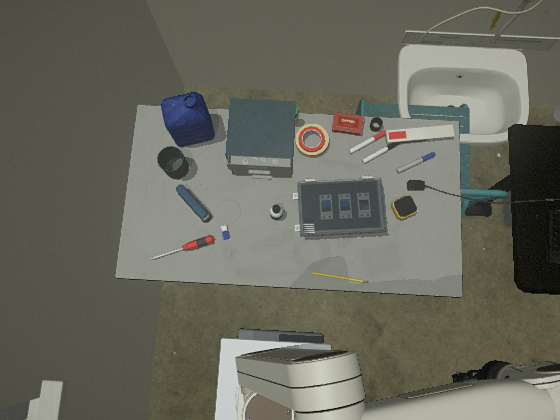

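```bash
python3 - <<'E'
import cv2
a=cv2.imread('pics/top0.png')
c=a[100:310,160:420]; cv2.imwrite('pics/top0c.png',cv2.resize(c,None,fx=3,fy=2.857,interpolation=cv2.INTER_CUBIC)[:600,:800])
E
python3 - <<'E'
import cv2
a=cv2.imread('pics/top0.png')
c=a[165:245,285:395]; cv2.imwrite('pics/top0c.png',cv2.resize(c,None,fx=7,fy=7,interpolation=cv2.INTER_CUBIC))
a=cv2.imread('pics/scene0.png')
c=a[145:255,165:325]; cv2.imwrite('pics/scene0c.png',cv2.resize(c,None,fx=5,fy=5,interpolation=cv2.INTER_CUBIC))
E
```

```text
(no output)
```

View pics/top0c.png

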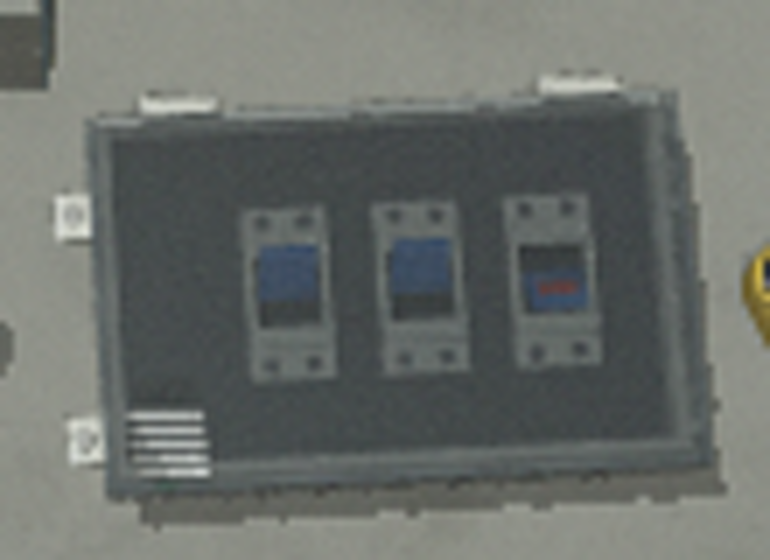

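View pics/scene0c.png

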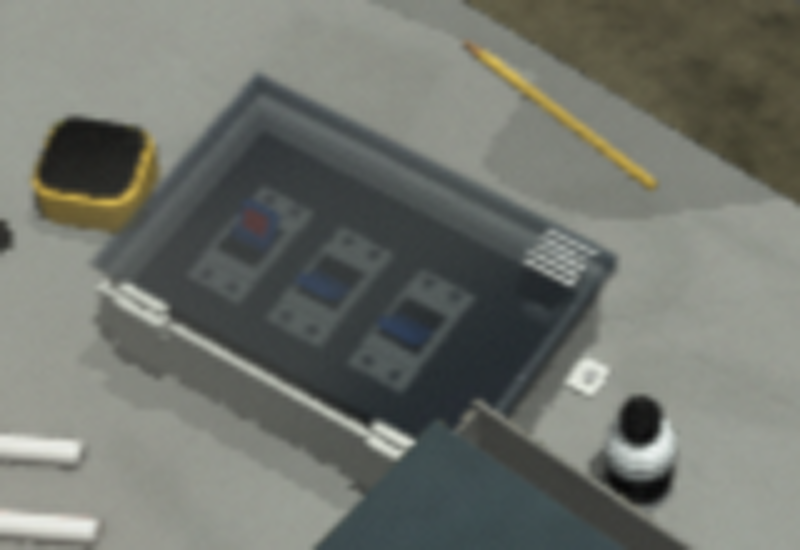

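```bash
cat >> h.py <<'E'
def proj(f,X):
    X=np.atleast_2d(X); fl=210/np.tan(np.radians(f['vfov'])/2)
    c=X@f['R'].T+f['t']; return np.c_[f['cx']+fl*c[:,0]/c[:,2], f['cy']+fl*c[:,1]/c[:,2]]
def b2w(p,X):
    X=np.atleast_2d(X); c,s=np.cos(p[2]),np.sin(p[2])
    return np.c_[p[0]+c*X[:,0]-s*X[:,1], p[1]+s*X[:,0]+c*X[:,1], X[:,2]]
E
python3 - <<'E'
from h import *
import pickle
from scipy.optimize import least_squares
T=pickle.load(open('top0.pkl','rb'));S=pickle.load(open('scene0.pkl','rb'))
tp=[((-.087,.1245,.078),(108,497)),((-.087,-.1245,.078),(710,460)),((.073,.1245,.078),(88,118)),((.073,-.1245,.078),(676,90)),((-.068,.098,.078),(169,443)),((-.015,-.070,.067),(558,288))]
sp=[((-.087,.1245,.078),(615,262)),((-.087,-.1245,.078),(258,75)),((-.068,.098,.078),(559,258))]
A=np.array([a for a,_ in tp])+0; ta=np.array([b for _,b in tp])/7+[285,165]
B=np.array([a for a,_ in sp]); sb=np.array([b for _,b in sp])/5+[165,145]
res=lambda p: np.r_[(proj(T,b2w(p,A))-ta).ravel(),(proj(S,b2w(p,B))-sb).ravel()]
r=least_squares(res,[.5,-.2,0],loss='soft_l1'); print(r.x,np.degrees(r.x[2]));print(res(r.x).reshape(-1,2).round(2))
r2=least_squares(lambda p:res(p)[:12],r.x); print(r2.x)
p=r.x
for n,X in dict(pad=(-.068,.098,.078),edge=(-.0855,0,.062),tip1=(-.015,-.07,.067),hinge=(.072,0,.076)).items(): print(n,b2w(p,X))
E
```

```text
[ 0.54788385 -0.16867043  0.10277054] 5.888318418877005
[[-1.   -0.98]
 [-0.29  0.22]
 [-1.   -0.59]
 [-0.32 -0.5 ]
 [-0.85 -0.21]
 [-0.12  2.09]
 [-0.55 -3.11]
 [-0.86 -2.45]
 [-0.92 -1.72]]
[ 0.54803995 -0.17021463  0.1127403 ]
pad [[ 0.47018884 -0.0781636   0.078     ]]
edge [[ 0.46283497 -0.17744185  0.062     ]]
tip1 [[ 0.54014427 -0.23983994  0.067     ]]
hinge [[ 0.61950396 -0.16128397  0.076     ]]
```

{"fn": "send_rows", "kwargs": {"steps": [[0.031,-0.02,0,0,0],[0.031,-0.02,0,0,0],[0.031,-0.02,0,0,0],[0.031,-0.02,0,0,0],[0.031,-0.02,0,0,0],[0.031,-0.02,0,0,0],[0.031,-0.02,0,0,0],[0.031,-0.02,0,0,0],[0.031,-0.02,0,0,0],[0.031,-0.02,0,0,0],[0.031,-0.02,0,0,0],[0.031,-0.02,0,0,0]]}}

```text
clock: 1.1
tool_pos: [0.429, -0.162, 0.3986]
ee_rot: [-179.6, 0.3, 11.9]
contact_force: [-0.2, -1.1, -0.5]
width: 0.0002
```

{"fn": "send_rows", "kwargs": {"steps": [[0,0,0,-0.12,0],[0,0,0,-0.12,0],[0,0,0,-0.12,0],[0,0,0,-0.12,0],[0,0,0,-0.12,0],[0,0,0,-0.12,0],[0,0,0,-0.12,0],[0,0,0,-0.12,0],[0,0,0,-0.12,0],[0,0,0,-0.12,0],[0,0,0,-0.12,0],[0,0,0,-0.12,0]]}}

```text
clock: 2.1
tool_pos: [0.4336, -0.1524, 0.392]
ee_rot: [-179.1, -0.9, 97.9]
contact_force: [0.1, -0.6, -0.1]
width: 0.0003
```

Run:
```python
from h import *
import pickle
s=ctrl.state(); print({k:np.round(s[k],3) for k in ['clock','joints','tool_pos','ee_rot','contact_force','width']})
f=save('wrist','w1.png'); pickle.dump((s,f),open('w1.pkl','wb')); print(f['mount'],f['vfov'],f['cx'],f['cy'])
```

```text
{'clock': np.float64(2.1), 'joints': array([-19.463,  10.147,  -6.261,  74.825,   0.33 ,  62.616]), 'tool_pos': array([ 0.434, -0.152,  0.392]), 'ee_rot': array([-179.057,   -0.861,   97.91 ]), 'contact_force': array([ 0.114, -0.582, -0.135]), 'width': np.float64(0.0)}
[[ 1.51600934e-04 -9.44573887e-01 -3.28298872e-01  8.38052003e-02]
 [ 9.99999988e-01  1.37535471e-04  6.60633331e-05  1.76601725e-04]
 [-1.72489592e-05 -3.28298878e-01  9.44573897e-01  3.03474756e-02]
 [ 0.00000000e+00  0.00000000e+00  0.00000000e+00  1.00000000e+00]] 66.34648104411205 275.17134826456885 207.8449653083783
```

View pics/w1.png

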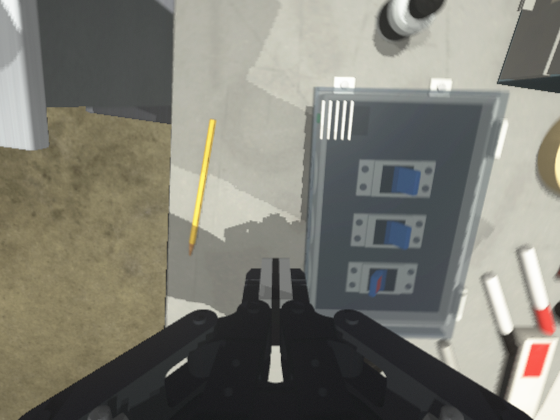

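Run:
```python
import cv2
a=cv2.imread('pics/w1.png')
c=a[70:350,290:520]; cv2.imwrite('pics/w1c.png',cv2.resize(c,None,fx=2.1,fy=2.1,interpolation=cv2.INTER_CUBIC))
c=a[70:200,290:460]; cv2.imwrite('pics/w1d.png',cv2.resize(c,None,fx=4.5,fy=4.5,interpolation=cv2.INTER_CUBIC))
c=a[220:350,290:520]; cv2.imwrite('pics/w1e.png',cv2.resize(c,None,fx=3.4,fy=3.4,interpolation=cv2.INTER_CUBIC))
```

```text
(no output)
```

View pics/w1d.png

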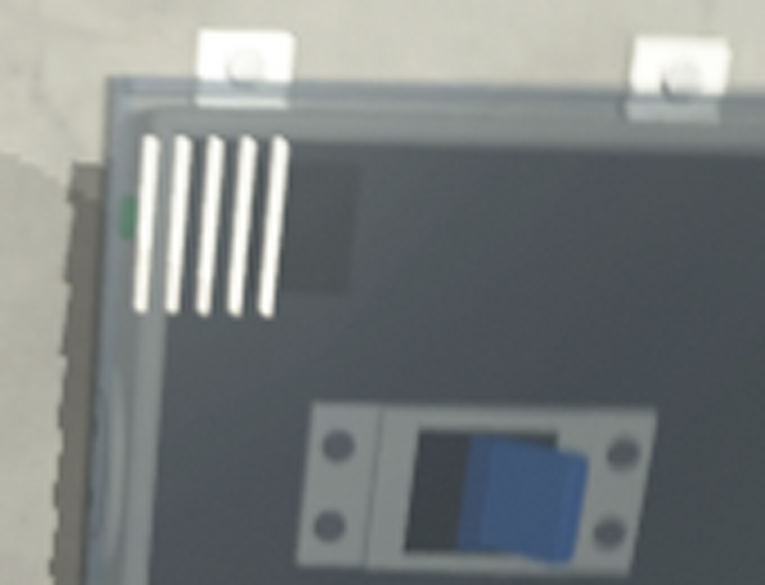

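View pics/w1e.png

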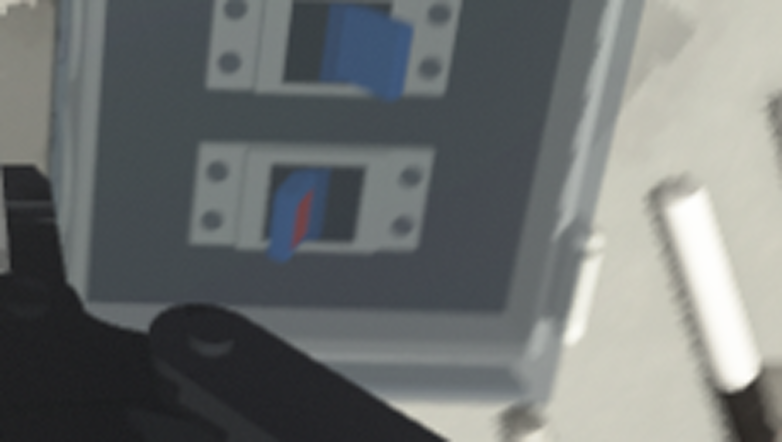

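```bash
cat >> h.py <<'E'
from scipy.spatial.transform import Rotation as Ro
def wcam(s,f):
    M=np.eye(4); M[:3,:3]=Ro.from_euler('xyz',s['ee_rot'],degrees=True).as_matrix(); M[:3,3]=s['tool_pos']
    C=np.linalg.inv(M@np.array(f['mount'])); g=dict(f); g['R']=C[:3,:3]; g['t']=C[:3,3]; return g
E
python3 - <<'E'
from h import *
import pickle
from scipy.optimize import least_squares
s,f=pickle.load(open('w1.pkl','rb')); W=wcam(s,f)
T=pickle.load(open('top0.pkl','rb'));S=pickle.load(open('scene0.pkl','rb'))
wp=[((-.087,.1245,.078),(107/4.5+290,76/4.5+70)),((-.068,.098,.078),(212/4.5+290,227/4.5+70)),((.073,.1245,.078),(507,92)),((.073,-.1245,.078),(290+545/3.4,220+395/3.4)),((0,-.07,.052),(290+312/3.4,220+196/3.4)),((0,.042,.052),(290+477/4.5,70+487/4.5))]
A=np.array([a for a,_ in wp]); wa=np.array([b for _,b in wp])
res=lambda p:(proj(W,b2w(p,A))-wa).ravel()
r=least_squares(res,[.548,-.169,.1],loss='soft_l1'); print(r.x); print(res(r.x).reshape(-1,2).round(2))
tp=[((-.087,.1245,.078),(108,497)),((-.087,-.1245,.078),(710,460)),((.073,.1245,.078),(88,118)),((.073,-.1245,.078),(676,90)),((-.068,.098,.078),(169,443))]
sp=[((-.087,.1245,.078),(615,262)),((-.087,-.1245,.078),(258,75)),((-.068,.098,.078),(559,258))]
B=np.array([a for a,_ in tp]); ta=np.array([b for _,b in tp])/7+[285,165]
print((proj(T,b2w(r.x,B))-ta).round(1))
B2=np.array([a for a,_ in sp]); sb=np.array([b for _,b in sp])/5+[165,145]
print((proj(S,b2w(r.x,B2))-sb).round(1))
for n,X in dict(pad=(-.068,.098,.078),edge=(-.0855,0,.062),tip1=(-.015,-.07,.067),hinge=(.072,0,.076)).items(): print(n,b2w(r.x,X))
E
```

```text
[ 0.54874158 -0.16675394  0.11990252]
[[ 0.4  -0.29]
 [-2.43 -0.3 ]
 [ 1.51 -1.69]
 [ 0.64  2.3 ]
 [-0.39  1.46]
 [-0.69  0.78]]
[[-1.1 -0.6]
 [-0.5 -0.9]
 [-2.  -0.2]
 [-1.5 -1.5]
 [-1.1  0. ]]
[[-0.3 -3.3]
 [-1.4 -1.7]
 [-0.6 -1.8]]
pad [[ 0.46950749 -0.0775914   0.078     ]]
edge [[ 0.46385545 -0.17698106  0.062     ]]
tip1 [[ 0.54222236 -0.23804559  0.067     ]]
hinge [[ 0.62022464 -0.15814162  0.076     ]]
```

```bash
cat >> h.py <<'E'
P=np.array([.5485,-.168,.115])
def tip(s=None,off=.173):
    s=s or ctrl.state(); R=Ro.from_euler('xyz',s['ee_rot'],degrees=True).as_matrix()
    t=s['tool_pos']+R@[0,0,off]; d=Ro.from_euler('z',-P[2]).as_matrix()
    return d@(t-[P[0],P[1],0]), d, R
def go(target,off=.173):
    "print tip in box frame (mm), tool-frame shift to target (box frame m)"
    s=ctrl.state(); b,d,R=tip(s,off)
    print('t',round(s['clock'],2),'tip_box',(b*1e3).round(1),'rot',s['ee_rot'].round(2),'F',s['contact_force'].round(1),'w',round(s['width'],4),'q',s['joints'].round(0))
    print('yaw err deg (want 96.6):',round(s['ee_rot'][2]-np.degrees(P[2])-90,2))
    if target is not None: print('shift tool mm',((R.T@d.T@(np.array(target)-b))*1e3).round(1))
E
python3 -c "
from h import *
go((-.068,.098,.100))"
```

```text
t 2.15 tip_box [-115.3   31.2  218.9] rot [-179.04   -0.87   98.12] F [-0.6  0.3 -0.6] w -0.0003 q [-19.  10.  -6.  75.   0.  62.]
yaw err deg (want 96.6): 1.53
shift tool mm [ 63.7  51.1 119. ]
```

{"fn": "send_rows", "kwargs": {"steps": [[0.016,0.013,0.01,0.007,0],[0.016,0.013,0.02,0.007,0],[0.016,0.013,0.03,0.007,0],[0.016,0.013,0.03,0.007,0],[0,0,0.02,0,0],[0,0,0.005,0,0],[0,0,0,0,0]]}}

```text
clock: 2.73
tool_pos: [0.477, -0.0788, 0.2732]
ee_rot: [-179.2, -0.7, 95.3]
contact_force: [0.4, 0.3, -0.5]
width: 0.0002
```

```bash
python3 -c "
from h import *
go((-.068,.098,.085))
save('wrist','w2.png')"
```

```text
t 2.73 tip_box [-63.3  99.  100.2] rot [-179.17   -0.71   95.33] F [ 0.4  0.3 -0.5] w 0.0002 q [-10.  18. -15.  58.   0.  75.]
yaw err deg (want 96.6): -1.26
shift tool mm [-1.3 -4.5 15.3]
```

View pics/w2.png

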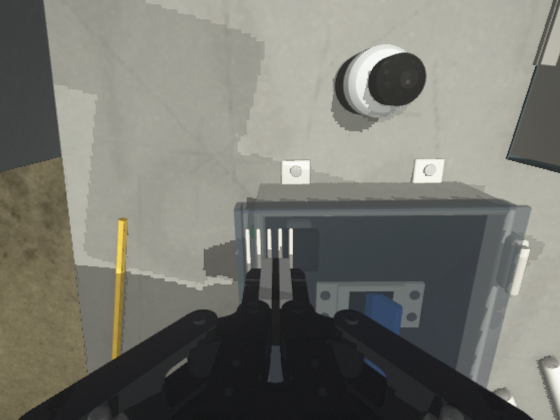

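{"fn": "send_rows", "kwargs": {"steps": [[-0.001,-0.003,0.008,-0.01,0],[0,-0.001,0.008,-0.01,0],[0,0,0.003,0,0],[0,0,0.003,0,0],[0,0,0.003,0,0]]}}

```text
clock: 3.2
tool_pos: [0.4736, -0.0825, 0.2518]
ee_rot: [-179.7, -0.6, 96.3]
contact_force: [-1.4, 0.6, 3.5]
width: 0.0002
```

```bash
python3 -c "
from h import *
go((-.068,.098,.070))"
```

```text
t 3.2 tip_box [-65.6  95.3  78.8] rot [-179.67   -0.58   96.27] F [-1.4  0.6  3.5] w 0.0002 q [-10.  19. -17.  54.   0.  74.]
yaw err deg (want 96.6): -0.32
shift tool mm [ 2.6 -2.4  8.8]
```

{"fn": "send_rows", "kwargs": {"steps": [[0,0,0.003,0,0],[0,0,0.003,0,0]]}}

```text
clock: 3.37
tool_pos: [0.4734, -0.0826, 0.2466]
ee_rot: [-179.8, -0.6, 96.2]
contact_force: [-1.7, 1.5, 5.2]
width: -0.0001
```

{"fn": "send_rows", "kwargs": {"steps": [[0,0,0.002,0,0]]}}

```text
clock: 3.45
tool_pos: [0.4734, -0.0826, 0.2448]
ee_rot: [-179.8, -0.6, 96.2]
contact_force: [-2.0, 0.6, 3.2]
width: 0.0001
```

```bash
python3 -c "
from h import *
go((-.068,.098,.070))"
```

```text
t 3.45 tip_box [-65.5  95.3  71.8] rot [-179.77   -0.62   96.21] F [-2.   0.6  3.2] w 0.0001 q [-10.  20. -18.  53.   1.  74.]
yaw err deg (want 96.6): -0.38
shift tool mm [ 2.7 -2.5  1.8]
```

{"fn": "send_rows", "kwargs": {"steps": [[0,0,0.002,0,0]]}}

```text
clock: 3.53
tool_pos: [0.4734, -0.0826, 0.243]
ee_rot: [-179.8, -0.6, 96.2]
contact_force: [-1.5, 0.5, 4.2]
width: -0.0005
```

{"fn": "send_rows", "kwargs": {"steps": [[0,0,0,0,0]]}}

```text
clock: 3.62
tool_pos: [0.4734, -0.0826, 0.2428]
ee_rot: [-179.8, -0.6, 96.2]
contact_force: [-0.4, 0.3, 3.7]
width: 0.0002
```

{"fn": "send_rows", "kwargs": {"steps": [[0,0,0.0005,0,0],[0,0,-0.004,0,0],[0,0,-0.004,0,0],[0,0,-0.004,0,0],[0,0,-0.004,0,0],[0,0,-0.005,0,0],[0,0,-0.005,0,0],[0,0,-0.005,0,0],[0,0,-0.006,0,0],[0,0,-0.01,0,0],[0,0,-0.01,0,0],[0,0,-0.01,0,0]]}}

```text
clock: 4.62
tool_pos: [0.4738, -0.0835, 0.313]
ee_rot: [-179.7, -0.6, 96.2]
contact_force: [-0.1, 0.3, 0.0]
width: 0.0001
```

```bash
python3 -c "
from h import *
go((-.12,-.105,.16))
save('wrist','w3.png'); save('scene','s3.png')
import cv2
a=cv2.imread('pics/s3.png')[145:255,165:325]; cv2.imwrite('pics/s3c.png',cv2.resize(a,None,fx=5,fy=5))"
```

```text
t 4.62 tip_box [-65.5  94.3 140. ] rot [-179.68   -0.56   96.21] F [-0.1  0.3  0. ] w 0.0001 q [-10.  15. -12.  63.   0.  74.]
yaw err deg (want 96.6): -0.38
shift tool mm [-199.4  -53.3  -21.7]
```

View pics/w3.png

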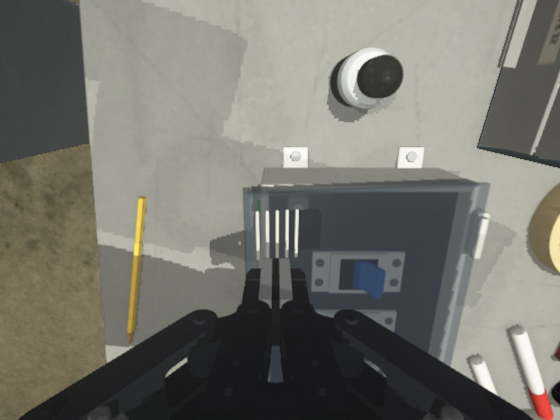

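View pics/s3c.png

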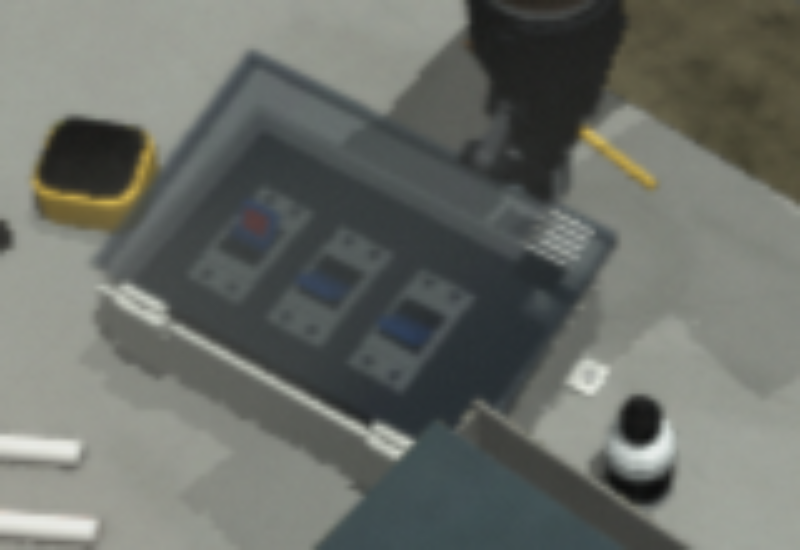

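{"fn": "send_rows", "kwargs": {"steps": [[-0.019,-0.01,0,0.0,0],[-0.019,-0.01,0,0,0],[-0.019,-0.01,0,0,0],[-0.019,-0.01,0,0,0],[-0.019,-0.01,0,0,0],[-0.019,-0.01,0,0,0],[0,0,0.02,0,0],[0,0,0.02,0,0],[0,0,0.015,0,0],[0,0,0.005,0,0],[0,0,0,0,0]]}}

```text
clock: 5.63
tool_pos: [0.4251, -0.2086, 0.2499]
ee_rot: [179.9, -0.4, 96.3]
contact_force: [-0.0, 0.3, -0.4]
width: -0.0002
```

```bash
python3 -c "
from h import *
go((-.12,-.02,.077))
save('wrist','w4.png')"
```

```text
t 5.63 tip_box [-127.   -25.    76.9] rot [179.92  -0.4   96.26] F [-0.   0.3 -0.4] w -0.0002 q [-26.  18. -18.  53.   0.  57.]
yaw err deg (want 96.6): -0.33
shift tool mm [ 5.  7. -0.]
```

View pics/w4.png

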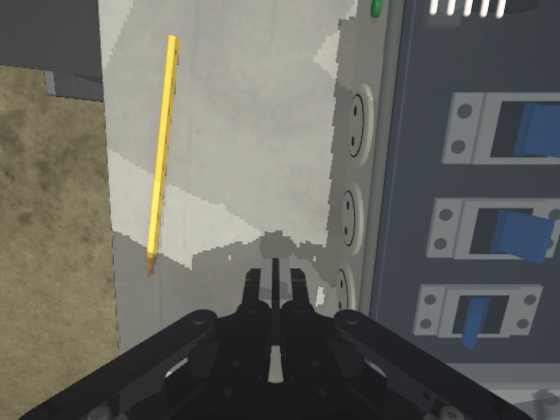

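{"fn": "send_rows", "kwargs": {"steps": [[0,0.008,0,0,0],[0,0.008,0,0,0],[0,0.003,0,0,0],[0,0.003,0,0,0]]}}

```text
clock: 6.02
tool_pos: [0.4502, -0.2059, 0.253]
ee_rot: [179.7, -0.3, 96.3]
contact_force: [0.6, 0.2, -0.0]
width: -0.0
```

{"fn": "send_rows", "kwargs": {"steps": [[0,0.002,0,0,0],[0,0.002,0,0,0]]}}

```text
clock: 6.18
tool_pos: [0.4527, -0.2053, 0.2529]
ee_rot: [-179.8, -0.2, 96.3]
contact_force: [-8.2, -2.6, 2.9]
width: -0.0001
```

{"fn": "send_rows", "kwargs": {"steps": [[0,0.002,0,0,0],[0,0.002,0,0,0]]}}

```text
clock: 6.35
tool_pos: [0.4542, -0.2049, 0.2523]
ee_rot: [-179.2, -0.1, 96.3]
contact_force: [-5.2, -0.9, 1.3]
width: -0.0
```

```bash
python3 -c "
from h import *
go((-.1,-.02,.077))"
```

```text
t 6.35 tip_box [-100.4  -25.6   79.3] rot [-1.7918e+02 -8.0000e-02  9.6260e+01] F [-5.2 -0.9  1.3] w -0.0 q [-24.  21. -14.  56.  -0.  60.]
yaw err deg (want 96.6): -0.33
shift tool mm [5.6 0.4 2.3]
```

{"fn": "send_rows", "kwargs": {"steps": [[0,0.002,-0.005,0,0],[0,0.001,-0.006,0,0],[0,0.001,-0.006,0,0]]}}

```text
clock: 6.6
tool_pos: [0.4579, -0.2041, 0.2691]
ee_rot: [-178.9, -0.2, 96.2]
contact_force: [0.1, -0.0, 0.3]
width: 0.0002
```

```bash
python3 -c "
from h import *
go((-.1,-.02,.077))
save('wrist','w5.png')"
```

```text
t 6.6 tip_box [-97.5 -24.9  96.2] rot [-1.7892e+02 -1.7000e-01  9.6250e+01] F [ 0.1 -0.   0.3] w 0.0002 q [-24.  20. -12.  59.  -0.  60.]
yaw err deg (want 96.6): -0.34
shift tool mm [ 4.8 -2.2 19.2]
```

View pics/w5.png

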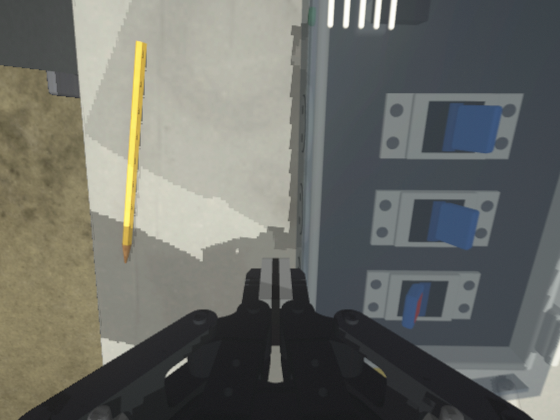

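```bash
cat >> h.py <<'E'
def cov(th,x=-.087,y=-.1245,z=.078):
    c,s=np.cos(th),np.sin(th); a,b=x-.072,z-.076
    return np.array([.072+a*c+b*s, y, .076-a*s+b*c])
def scrop(fn,box=(145,255,165,325),k=5,name='scene',ths=()):
    f=ctrl.grab_frame(name); a=f['img'][:,:,::-1].copy(); r0,r1,c0,c1=box
    b=cv2.resize(a[r0:r1,c0:c1],None,fx=k,fy=k,interpolation=cv2.INTER_CUBIC)
    for th in ths:
        pts=[cov(th,x,y) for x,y in((-.087,-.1245),(-.087,.1245),(.073,.1245),(.073,-.1245))]
        q=(proj(f,b2w(P,np.array(pts)))-[c0,r0])*k+k/2
        cv2.polylines(b,[q.astype(int)],True,(0,255,255),1)
    cv2.imwrite('pics/'+fn,b)
E
python3 -c "
from h import *
scrop('s5.png',ths=(.165,.36))"
```

View pics/s5.png

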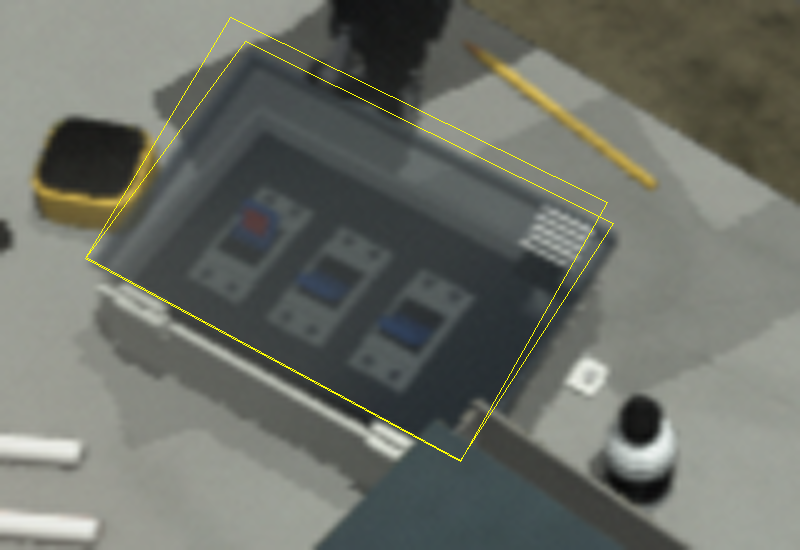

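```bash
python3 -c "
import cv2
a=cv2.imread('pics/w5.png')[240:420,200:350]; cv2.imwrite('pics/w5c.png',cv2.resize(a,None,fx=3.3,fy=3.3,interpolation=cv2.INTER_CUBIC)*1)
b=cv2.imread('pics/w5c.png'); cv2.imwrite('pics/w5c.png',cv2.convertScaleAbs(b,alpha=1.8,beta=30))"
```

```text
(no output)
```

View pics/w5c.png

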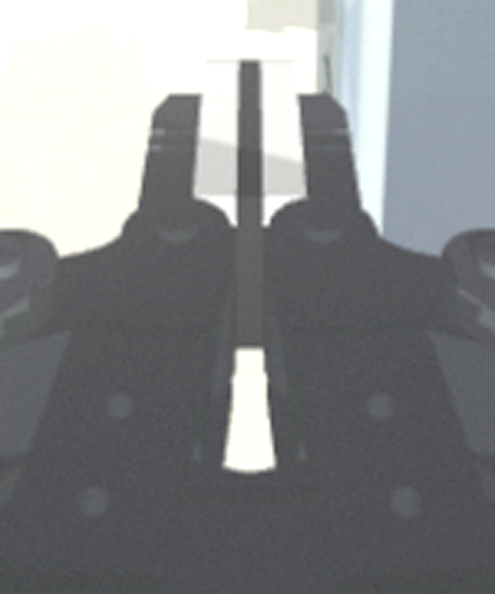

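{"fn": "send_rows", "kwargs": {"steps": [[0,-0.012,0,0,0],[0,-0.006,0.01,0,0],[0,0,0.012,0,0],[0,0.005,0,0,0],[0,0.004,0,0,0],[0,0.004,0,0,0]]}}

```text
clock: 7.2
tool_pos: [0.4522, -0.2051, 0.251]
ee_rot: [-179.5, 0.1, 96.3]
contact_force: [0.4, -0.6, 1.3]
width: 0.0002
```

```bash
python3 -c "
from h import *
go((-.1,-.02,.077))"
```

```text
t 7.2 tip_box [-101.5  -26.1   78. ] rot [-1.7946e+02  8.0000e-02  9.6300e+01] F [ 0.4 -0.6  1.3] w 0.0002 q [-24.  21. -15.  55.  -0.  59.]
yaw err deg (want 96.6): -0.29
shift tool mm [6.1 1.5 1. ]
```

{"fn": "send_rows", "kwargs": {"steps": [[0,0.003,0,0,0],[0,0.003,-0.001,0,0]]}}

```text
clock: 7.37
tool_pos: [0.4553, -0.2045, 0.2512]
ee_rot: [-178.7, 0.1, 96.2]
contact_force: [-9.5, -2.9, 0.1]
width: 0.0
```

{"fn": "send_rows", "kwargs": {"steps": [[0,0.004,-0.006,0,0]]}}

```text
clock: 7.45
tool_pos: [0.4572, -0.2042, 0.2558]
ee_rot: [-178.2, 0.2, 96.2]
contact_force: [-9.0, -3.5, -0.1]
width: 0.0
```

{"fn": "send_rows", "kwargs": {"steps": [[0,0.004,-0.006,0,0]]}}

```text
clock: 7.53
tool_pos: [0.4592, -0.2039, 0.2609]
ee_rot: [-177.7, 0.2, 96.1]
contact_force: [-8.0, -3.0, -0.1]
width: 0.0004
```

```bash
python3 -c "
from h import *
go((-.1,-.02,.077))
scrop('s6.png',ths=(.165,.36))"
```

```text
t 7.53 tip_box [-99.7 -25.9  88.1] rot [-177.7     0.18   96.11] F [-8.  -3.  -0.1] w 0.0004 q [-24.  21. -12.  59.  -1.  60.]
yaw err deg (want 96.6): -0.47
shift tool mm [ 5.9  0.1 11.1]
```

View pics/s6.png

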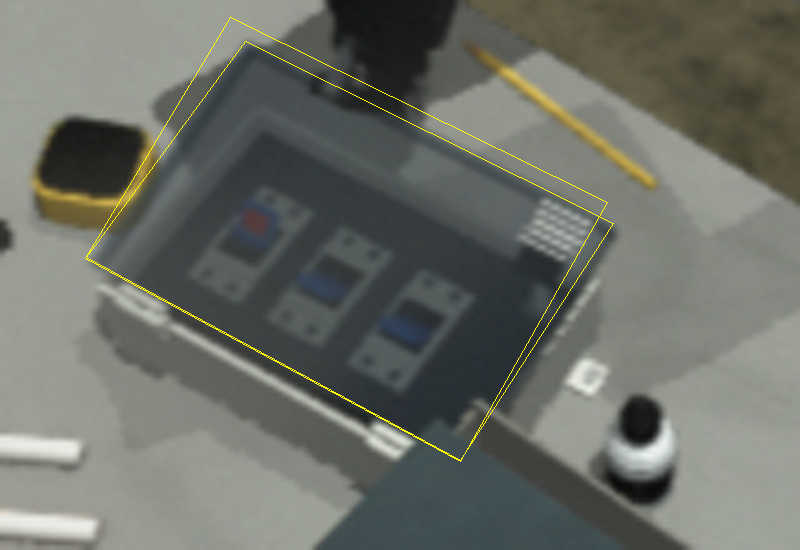

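{"fn": "send_rows", "kwargs": {"steps": [[0,0.004,-0.006,0,0],[0,0.004,-0.006,0,0]]}}

```text
clock: 7.75
tool_pos: [0.4638, -0.2032, 0.2718]
ee_rot: [-176.8, 0.2, 96.0]
contact_force: [-7.0, -1.9, 0.6]
width: -0.0001
```

{"fn": "send_rows", "kwargs": {"steps": [[0,0.004,-0.006,0,0],[0,0.004,-0.006,0,0]]}}

```text
clock: 7.92
tool_pos: [0.4688, -0.2026, 0.2824]
ee_rot: [-175.9, 0.2, 95.9]
contact_force: [-7.5, -2.7, 0.3]
width: 0.0001
```

```bash
python3 -c "
from h import *
go((-.1,-.02,.077))
scrop('s7.png',box=(110,255,165,325),k=4,ths=(.165,.36))"
```

```text
t 7.92 tip_box [-95.5 -25.8 109.9] rot [-175.89    0.22   95.92] F [-7.5 -2.7  0.3] w 0.0001 q [-23.  21.  -8.  64.  -2.  61.]
yaw err deg (want 96.6): -0.67
shift tool mm [ 5.8 -2.2 33.1]
```

View pics/s7.png

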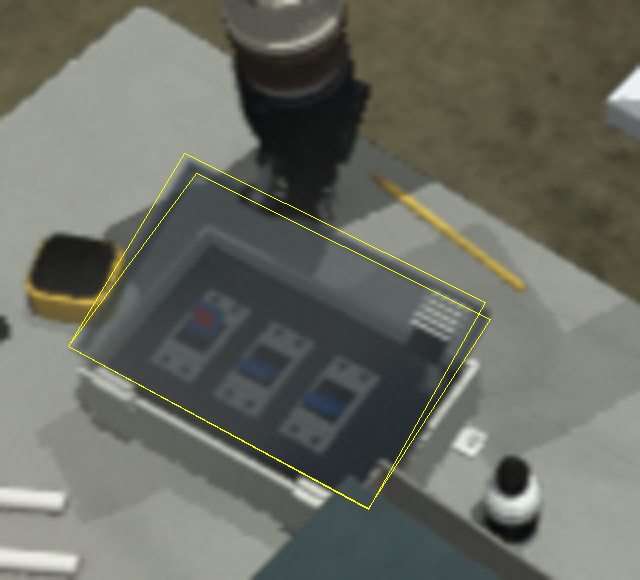

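{"fn": "send_rows", "kwargs": {"steps": [[0,0.0025,-0.007,0,0],[0,0.0025,-0.007,0,0]]}}

```text
clock: 8.13
tool_pos: [0.4746, -0.2018, 0.2969]
ee_rot: [-175.7, 0.2, 95.9]
contact_force: [-0.0, 0.1, 0.1]
width: 0.0002
```

{"fn": "send_rows", "kwargs": {"steps": [[0,0.0025,-0.007,0,0],[0,0.003,-0.007,0,0]]}}

```text
clock: 8.3
tool_pos: [0.4824, -0.201, 0.3122]
ee_rot: [-175.8, 0.2, 95.9]
contact_force: [-0.0, 0.6, -0.1]
width: -0.0003
```

```bash
python3 -c "
from h import *
go((-.1,-.02,.077))
scrop('s8.png',box=(90,255,165,325),k=3.5,ths=(.36,.6))"
```

```text
t 8.3 tip_box [-82.2 -25.6 139.7] rot [-175.78    0.19   95.93] F [-0.   0.6 -0.1] w -0.0003 q [-22.  21.  -4.  69.  -2.  62.]
yaw err deg (want 96.6): -0.66
shift tool mm [  5.6 -13.2  63.8]
```

View pics/s8.png

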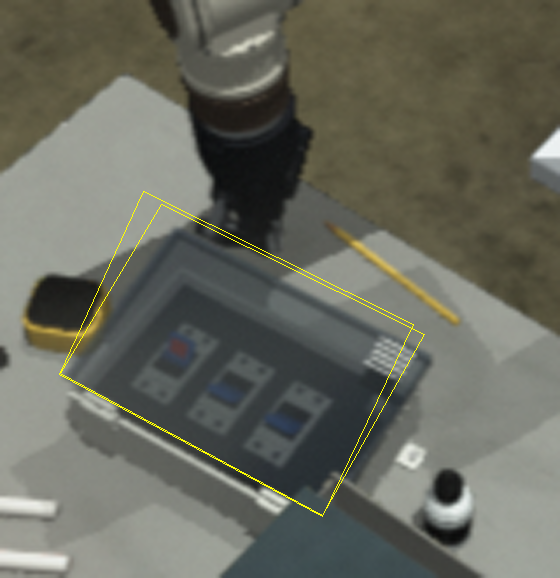

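```bash
cat >> h.py <<'E'
def ray(f,u,v,z):
    fl=210/np.tan(np.radians(f['vfov'])/2); d=f['R'].T@np.array([(u-f['cx'])/fl,(v-f['cy'])/fl,1]); c=-f['R'].T@f['t']
    return c+d*(z-c[2])/d[2]
def w2b(X):
    return Ro.from_euler('z',-P[2]).as_matrix()@(np.array(X)-[P[0],P[1],0])
E
python3 -c "
from h import *
f=save('top','t9.png')
for u,v in((420,255),(312,273),(366,282),(404,207),(462,255),(297,178),(297,150),(388,215),(420,295),(277,211)): print(u,v,ray(f,u,v,0).round(3),(w2b(ray(f,u,v,0))*1e3).round())
go(None)"
```

```text
420 255 [ 0.421 -0.418  0.   ] [-155. -234.    0.]
312 273 [ 0.35  -0.098  0.   ] [-189.   93.    0.]
366 282 [ 0.332 -0.259  0.   ] [-225.  -65.    0.]
404 207 [ 0.567 -0.37   0.   ] [  -5. -202.    0.]
462 255 [ 0.428 -0.544  0.   ] [-162. -360.    0.]
297 178 [ 0.641 -0.038  0.   ] [106. 118.   0.]
297 150 [ 0.732 -0.033  0.   ] [198. 113.   0.]
388 215 [ 0.539 -0.321  0.   ] [ -27. -151.    0.]
420 295 [ 0.303 -0.418  0.   ] [-273. -220.    0.]
277 211 [0.533 0.017 0.   ] [  6. 186.   0.]
t 8.4 tip_box [-80.8 -26.2 140.6] rot [-175.95    0.28   95.96] F [-0.   0.1  0.2] w -0.0001 q [-22.  21.  -4.  69.  -2.  62.]
yaw err deg (want 96.6): -0.63
```

View pics/t9.png

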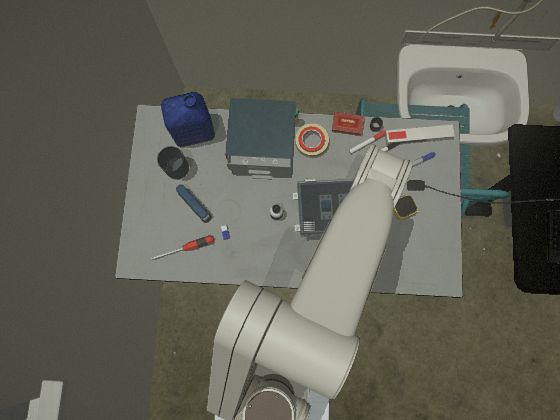

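{"fn": "send_rows", "kwargs": {"steps": [[-0.005,-0.02,0,0,0],[-0.025,-0.02,0,0,1],[-0.03,-0.02,0,0,1],[-0.03,-0.015,0,0,1],[-0.03,-0.01,0,0,1],[-0.03,0,0,0,1],[-0.03,0,0,0,1],[-0.03,0,0.02,0,1],[-0.01,0,0.03,0,1],[0,0,0.03,0,1],[0,0,0.02,0,1],[0,0,0.005,0,1],[0,0,0,0,1]]}}

```text
clock: 9.48
tool_pos: [0.4161, -0.4422, 0.2143]
ee_rot: [-176.5, 0.8, 96.3]
contact_force: [-0.6, 0.0, 0.4]
width: 0.0854
```

```bash
python3 -c "
from h import *
go((-.16,-.24,.01),off=.160)
save('wrist','w9.png')"
```

```text
t 9.48 tip_box [-172.7 -259.4   54.6] rot [-176.54    0.8    96.26] F [-0.6  0.   0.4] w 0.0854 q [-46.  34.   2.  59.  -3.  38.]
yaw err deg (want 96.6): -0.33
shift tool mm [20.1 15.2 43.5]
```

View pics/w9.png

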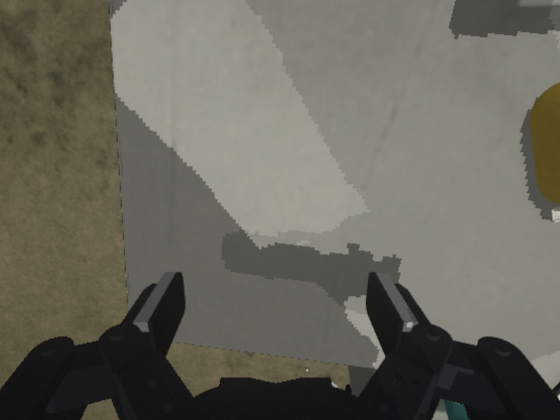

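{"fn": "send_rows", "kwargs": {"steps": [[0.02,0.008,0,0,1],[0.015,0.008,0.01,0,1],[0,0,0.015,0,1],[0,0,0.01,0,1],[0,0,0.005,0,1],[0,0,0,0,1]]}}

```text
clock: 10.03
tool_pos: [0.4308, -0.4067, 0.1822]
ee_rot: [-177.2, 1.5, 96.4]
contact_force: [0.1, 0.1, 0.7]
width: 0.0856
```

```bash
python3 -c "
from h import *
go((-.16,-.24,.01),off=.160)"
```

```text
t 10.03 tip_box [-152.2 -227.8   22.4] rot [-177.17    1.52   96.41] F [0.1 0.1 0.7] w 0.0856 q [-43.  35.  -3.  53.  -3.  41.]
yaw err deg (want 96.6): -0.18
shift tool mm [-11.8  -7.1  13.1]
```

{"fn": "send_rows", "kwargs": {"steps": [[0,0,0.01,0,1],[0,0,0.005,0,1],[0,0,0.003,0,1]]}}

```text
clock: 10.28
tool_pos: [0.4312, -0.4089, 0.1661]
ee_rot: [-177.4, 1.8, 96.4]
contact_force: [0.2, -0.1, 0.3]
width: 0.0856
```

{"fn": "send_rows", "kwargs": {"steps": [[0,0,0.003,0,1],[0,0,0.003,0,1]]}}

```text
clock: 10.45
tool_pos: [0.4308, -0.4096, 0.1618]
ee_rot: [-177.5, 1.8, 96.4]
contact_force: [-9.3, 7.8, 34.3]
width: 0.0852
```

{"fn": "send_rows", "kwargs": {"steps": [[0,0,0.003,0,1],[0,0,0.003,0,1]]}}

```text
clock: 10.62
tool_pos: [0.4303, -0.4097, 0.1619]
ee_rot: [-177.7, 1.8, 96.4]
contact_force: [-6.4, 5.7, 17.2]
width: 0.0857
```

{"fn": "send_rows", "kwargs": {"steps": [[0,0,0.003,0,1],[0,0,0.003,0,1]]}}

```text
clock: 10.78
tool_pos: [0.4298, -0.4098, 0.1617]
ee_rot: [-177.8, 1.8, 96.5]
contact_force: [-4.7, 5.2, 18.0]
width: 0.0852
```

{"fn": "send_rows", "kwargs": {"steps": [[0,-0.004,0.003,0,1],[0,-0.004,0.003,0,1]]}}

```text
clock: 10.95
tool_pos: [0.4251, -0.4115, 0.1613]
ee_rot: [-178.6, 2.0, 96.6]
contact_force: [3.8, 3.1, 8.3]
width: 0.0854
```

```bash
cat >> h.py <<'E'
def tilt():
    s=ctrl.state(); b,d,R=tip(s); z=d@R[:,2]; print('tool z in box: x %.3f y %.3f (deg %.2f %.2f)'%(z[0],z[1],*np.degrees(z[:2])),'F',s['contact_force'].round(1),'yaw',s['ee_rot'][2].round(2))
E
python3 -c "
from h import *
tilt()"
```

```text
tool z in box: x -0.024 y -0.035 (deg -1.38 -1.99) F [3.8 3.1 8.3] yaw 96.59
```

{"fn": "send_rows", "kwargs": {"steps": [[-0.004,-0.004,0.004,0,1],[-0.004,-0.004,0.004,0,1],[-0.004,-0.002,0.003,0,1]]}}

```text
clock: 11.2
tool_pos: [0.4217, -0.4222, 0.1603]
ee_rot: [-180.0, 1.7, 97.1]
contact_force: [-1.7, 8.4, 13.8]
width: 0.0851
```

```bash
python3 -c "
from h import *
tilt()"
```

```text
tool z in box: x -0.000 y -0.030 (deg -0.01 -1.71) F [-1.7  8.4 13.8] yaw 97.1
```

{"fn": "send_rows", "kwargs": {"steps": [[-0.003,-0.005,0.004,0,1],[-0.003,-0.005,0.004,0,1],[-0.003,-0.005,0.004,0,1],[-0.003,-0.005,0.004,0,1]]}}

```text
clock: 11.53
tool_pos: [0.415, -0.4271, 0.1619]
ee_rot: [177.5, 0.5, 97.6]
contact_force: [6.3, 18.4, 26.6]
width: 0.0855
```

```bash
python3 -c "
from h import *
tilt()"
```

```text
tool z in box: x 0.043 y -0.008 (deg 2.47 -0.46) F [ 6.3 18.4 26.6] yaw 97.61
```

{"fn": "send_rows", "kwargs": {"steps": [[-0.001,-0.006,0.003,0,1],[-0.001,-0.006,0.003,0,1],[0,-0.006,0.003,0,1],[0,-0.006,0.003,0,1]]}}

```text
clock: 11.87
tool_pos: [0.4032, -0.4323, 0.1633]
ee_rot: [175.6, 1.2, 98.1]
contact_force: [7.4, 8.4, 15.6]
width: 0.0853
```

```bash
python3 -c "
from h import *
tilt()"
```

```text
tool z in box: x 0.078 y -0.018 (deg 4.46 -1.05) F [ 7.4  8.4 15.6] yaw 98.11
```

{"fn": "send_rows", "kwargs": {"steps": [[0,0,-0.02,0,1],[0,0,-0.03,0.01,1],[0,0,-0.035,0.01,1],[0.01,0,-0.035,0.005,1],[0.02,0.003,-0.02,0,1],[0.03,0.005,-0.01,0,1],[0.03,0.005,0,0,1],[0.03,0.005,0,0,1],[0.03,0.005,0,0,1],[0.03,0.005,0,0,1],[0.03,0.005,0,0,1]]}}

```text
clock: 12.78
tool_pos: [0.3996, -0.2187, 0.3217]
ee_rot: [174.9, 1.7, 95.8]
contact_force: [-0.1, 0.6, 0.9]
width: 0.0859
```

```bash
cat >> h.py <<'E'
def goj(target=None,off=.160,side=-1):
    "front (side=-1)/rear pad inner face tip in box frame, open jaws; needed shift"
    s=ctrl.state(); R=Ro.from_euler('xyz',s['ee_rot'],degrees=True).as_matrix(); d=Ro.from_euler('z',-P[2]).as_matrix()
    fp=lambda sd: d@(s['tool_pos']+R@[0,sd*s['width']/2,off]-[P[0],P[1],0])
    print('t',round(s['clock'],2),'front',(fp(-1)*1e3).round(1),'rear',(fp(1)*1e3).round(1),'q',s['joints'].round(0)); tilt()
    if target is not None: print('shift tool mm',((R.T@d.T@(np.array(target)-fp(side)))*1e3).round(1))
E
python3 -c "
from h import *
goj((-.095,.02,.088))"
```

```text
t 12.78 front [-182.3  -37.6  158.6] rear [-96.8 -38.6 166.2] q [-29.  10. -18.  57.   2.  55.]
tool z in box: x 0.088 y -0.030 (deg 5.06 -1.73) F [-0.1  0.6  0.9] yaw 95.77
shift tool mm [60.9 80.1 76.2]
```

{"fn": "send_rows", "kwargs": {"steps": [[0.015,0.019,0,0,1],[0.015,0.019,0.005,0,1],[0.015,0.019,0.01,0,1],[0.013,0.015,0.015,0,1],[0,0,0.018,0,1],[0,0,0.012,0,1],[0,0,0,0,1]]}}

```text
clock: 13.37
tool_pos: [0.473, -0.1455, 0.2674]
ee_rot: [174.5, 1.7, 96.2]
contact_force: [0.1, -0.5, -0.6]
width: 0.0857
```

```bash
python3 -c "
from h import *
goj((-.095,.02,.089))
scrop('s10.png',box=(90,255,165,345),k=3.5,ths=(.165,))
save('wrist','w10.png')"
```

```text
t 13.37 front [-99.9  26.3 104.1] rear [-14.5  25.9 112.2] q [-17.  17. -17.  50.   1.  67.]
tool z in box: x 0.095 y -0.031 (deg 5.43 -1.77) F [ 0.1 -0.5 -0.6] yaw 96.15
shift tool mm [-5.8  3.4 15.7]
```

View pics/s10.png

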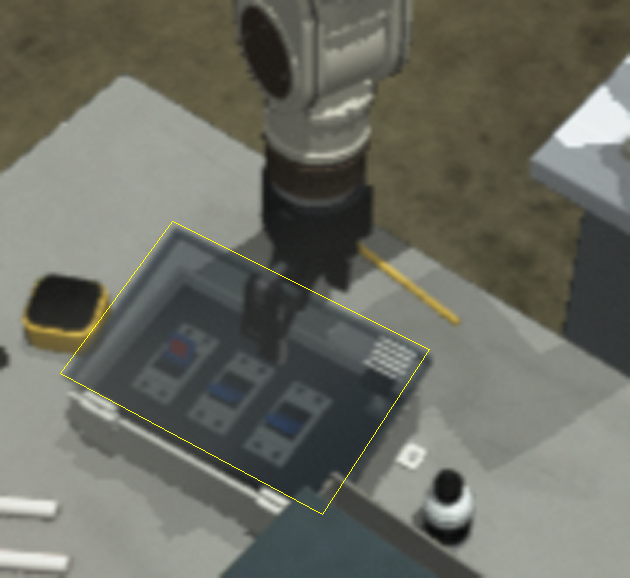

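View pics/w10.png

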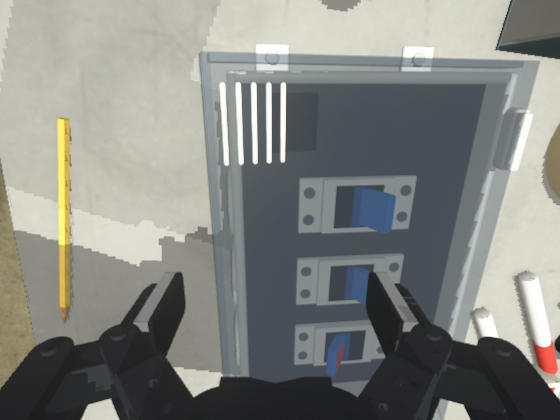

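{"fn": "send_rows", "kwargs": {"steps": [[0,-0.001,0.008,0,1],[0,-0.001,0.005,0,1],[0,0,0,0,1]]}}

```text
clock: 13.72
tool_pos: [0.4729, -0.1479, 0.2575]
ee_rot: [174.2, 1.9, 96.0]
contact_force: [-0.9, 0.1, -0.2]
width: 0.0851
```

```bash
python3 -c "
from h import *
goj((-.087,.02,.089))"
```

```text
t 13.72 front [-99.1  23.5  94.1] rear [-14.4  22.9 102.7] q [-18.  18. -18.  48.   1.  66.]
tool z in box: x 0.101 y -0.034 (deg 5.76 -1.96) F [-0.9  0.1 -0.2] yaw 95.97
shift tool mm [-3.2 11.5  6.4]
```

Descend another 4 mm and close the gap to the skirt.

{"fn": "send_rows", "kwargs": {"steps": [[0,0.002,0.005,0,1],[0,0.004,0,0,1],[0,0.003,0,0,1],[0,0.003,0,0,1]]}}

```text
clock: 14.05
tool_pos: [0.4855, -0.1478, 0.2541]
ee_rot: [174.2, 1.9, 95.8]
contact_force: [-0.8, 0.4, -0.2]
width: 0.0855
```

```bash
python3 -c "
from h import *
goj((-.087,.02,.089))"
```

```text
t 14.05 front [-86.5  22.2  90.7] rear [-1.5 21.3 99.4] q [-17.  19. -17.  48.   0.  67.]
tool z in box: x 0.101 y -0.035 (deg 5.81 -2.00) F [-0.8  0.4 -0.2] yaw 95.82
shift tool mm [-2.1 -0.6  1.7]
```

{"fn": "send_rows", "kwargs": {"steps": [[0,0.003,0,0,1],[0,0.003,-0.001,0,1]]}}

```text
clock: 14.22
tool_pos: [0.488, -0.1473, 0.2539]
ee_rot: [174.9, 2.0, 95.8]
contact_force: [-7.4, -2.4, 0.3]
width: 0.0854
```

{"fn": "send_rows", "kwargs": {"steps": [[0,0.003,-0.004,0,1],[0,0.003,-0.005,0,1]]}}

```text
clock: 14.38
tool_pos: [0.4907, -0.1468, 0.2613]
ee_rot: [175.6, 2.0, 95.7]
contact_force: [-4.7, -2.9, -0.5]
width: 0.0852
```

```bash
python3 -c "
from h import *
goj()
scrop('s11.png',box=(90,255,165,345),k=3.5,ths=(.165,.36))"
```

```text
t 14.38 front [-85.3  22.5  98.6] rear [ -0.3  21.4 105.1] q [-17.  19. -15.  51.  -0.  68.]
tool z in box: x 0.076 y -0.036 (deg 4.38 -2.06) F [-4.7 -2.9 -0.5] yaw 95.71
```

View pics/s11.png

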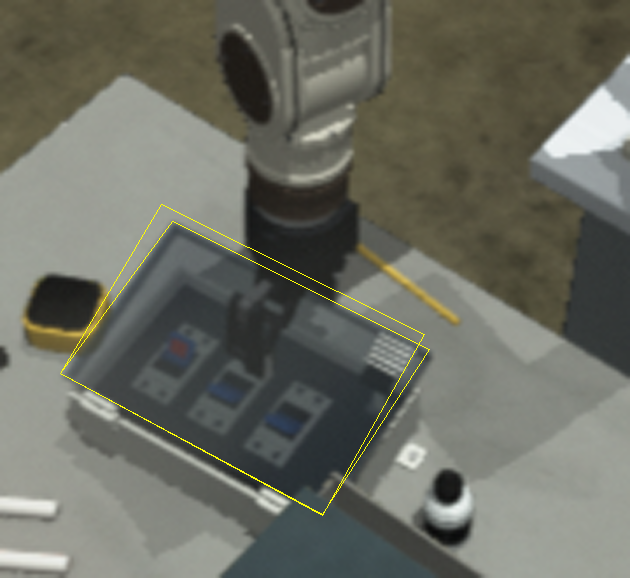

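{"fn": "send_rows", "kwargs": {"steps": [[0,0.004,-0.005,0,1],[0,0.004,-0.005,0,1]]}}

```text
clock: 14.6
tool_pos: [0.4947, -0.146, 0.2712]
ee_rot: [176.3, 2.0, 95.6]
contact_force: [-7.2, -2.8, 0.5]
width: 0.0856
```

```bash
python3 -c "
from h import *
goj()
scrop('s12.png',box=(90,255,165,345),k=3.5,ths=(.165,.36))"
```

```text
t 14.6 front [-83.5  22.8 108.9] rear [  1.9  21.6 114.4] q [-16.  19. -13.  53.  -1.  68.]
tool z in box: x 0.064 y -0.036 (deg 3.64 -2.09) F [-7.2 -2.8  0.5] yaw 95.65
```

View pics/s12.png

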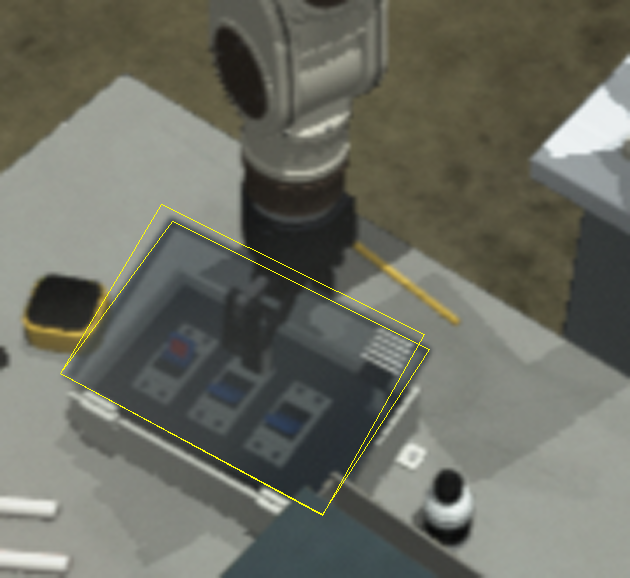

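{"fn": "send_rows", "kwargs": {"steps": [[0,0.005,-0.001,0,1],[0,0.005,-0.002,0,1]]}}

```text
clock: 14.82
tool_pos: [0.4988, -0.1454, 0.2736]
ee_rot: [177.5, 2.1, 95.5]
contact_force: [-10.4, -4.4, 1.3]
width: 0.0853
```

```bash
python3 -c "
from h import *
goj()
scrop('s13.png',box=(90,255,165,345),k=3.5,ths=(.165,.36))"
```

```text
t 14.82 front [-82.5  22.8 112. ] rear [  2.7  21.4 115.7] q [-16.  20. -12.  55.  -1.  68.]
tool z in box: x 0.043 y -0.038 (deg 2.48 -2.16) F [-10.4  -4.4   1.3] yaw 95.54
```

View pics/s13.png

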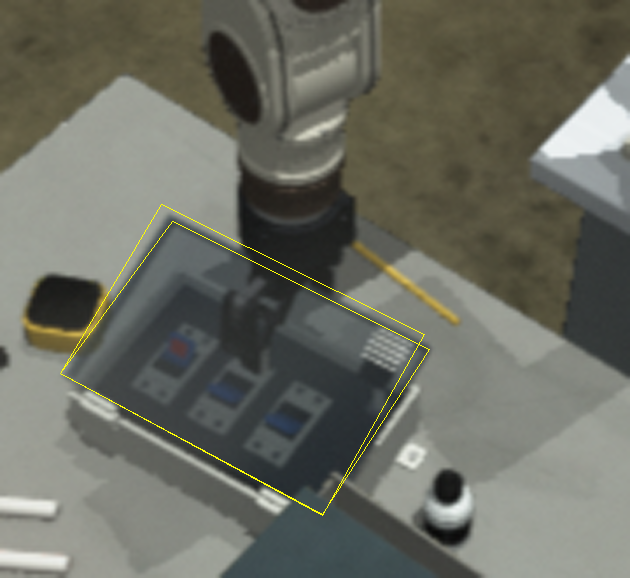

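{"fn": "send_rows", "kwargs": {"steps": [[0,0,0.005,0,1],[0,0,0.006,0,1],[0,-0.001,0.006,0,1],[0,0,0.006,0,1]]}}

```text
clock: 15.2
tool_pos: [0.4964, -0.1461, 0.2501]
ee_rot: [178.0, 2.1, 95.5]
contact_force: [-5.9, -1.3, 3.6]
width: 0.0854
```

```bash
python3 -c "
from h import *
goj()
scrop('s14.png',box=(90,255,165,345),k=3.5,ths=(.165,.36))"
```

```text
t 15.2 front [-86.4  22.7  88.8] rear [-1.1 21.2 91.7] q [-16.  22. -13.  52.  -1.  68.]
tool z in box: x 0.034 y -0.036 (deg 1.96 -2.09) F [-5.9 -1.3  3.6] yaw 95.51
```

View pics/s14.png

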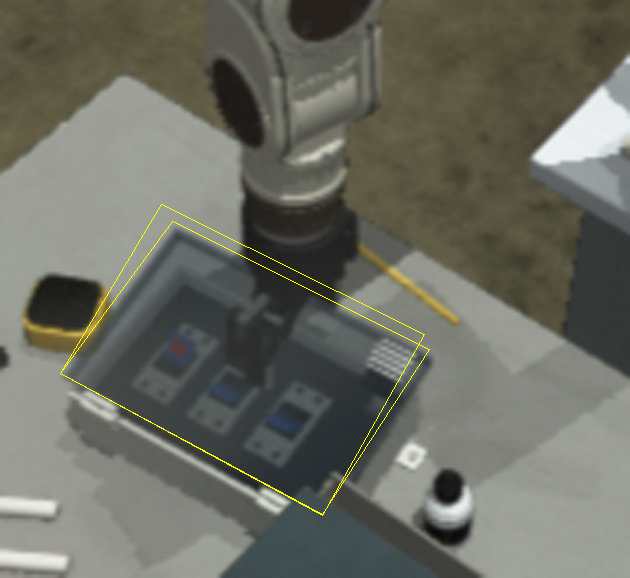

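{"fn": "send_rows", "kwargs": {"steps": [[0,0.004,-0.005,0,1],[0,0.004,-0.006,0,1],[0,0.004,-0.006,0,1]]}}

```text
clock: 15.5
tool_pos: [0.5019, -0.1451, 0.2619]
ee_rot: [179.4, 2.1, 95.4]
contact_force: [-8.9, -2.6, 0.6]
width: 0.0852
```

{"fn": "send_rows", "kwargs": {"steps": [[0,0.004,-0.006,0,1],[0,0.004,-0.006,0,1],[0,0.004,-0.006,0,1]]}}

```text
clock: 15.75
tool_pos: [0.5087, -0.1443, 0.2779]
ee_rot: [-179.5, 2.3, 95.4]
contact_force: [-8.3, -2.6, 0.5]
width: 0.0853
```

```bash
python3 -c "
from h import *
goj()
scrop('s15.png',box=(90,255,165,345),k=3.5,ths=(.165,.36))"
```

```text
t 15.75 front [-81.   22.8 118.4] rear [  4.3  20.9 117.6] q [-15.  22.  -8.  60.  -2.  69.]
tool z in box: x -0.010 y -0.039 (deg -0.56 -2.25) F [-8.3 -2.6  0.5] yaw 95.37
```

View pics/s15.png

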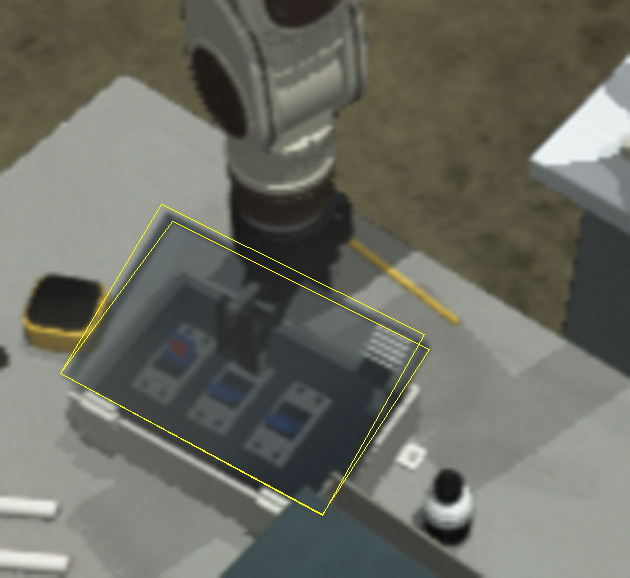

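{"fn": "send_rows", "kwargs": {"steps": [[0,0,0.005,0,1],[0,0,0.006,0,1],[0,-0.001,0.006,0,1],[0,-0.001,0.003,0,1],[0,-0.003,0,0,1],[0,-0.01,-0.01,0,1],[-0.02,-0.01,-0.02,0,0],[-0.03,-0.02,0,0,0],[-0.03,-0.03,0,0,0],[-0.03,-0.03,0,0,0],[-0.03,-0.03,0,0,0],[0,0,0,0,0]]}}

```text
clock: 16.8
tool_pos: [0.3948, -0.301, 0.3035]
ee_rot: [179.0, 3.0, 96.0]
contact_force: [0.6, 0.4, -0.6]
width: 0.0126
```

```bash
python3 -c "
from h import *
go((-.165,-.12,.02));tilt()"
```

```text
t 16.8 tip_box [-165.  -123.7  130.8] rot [178.97   3.04  95.99] F [ 0.6  0.4 -0.6] w 0.0126 q [-37.  16. -12.  59.  -2.  47.]
yaw err deg (want 96.6): -0.6
shift tool mm [  9.6  -2.1 110.4]
tool z in box: x 0.017 y -0.053 (deg 1.00 -3.05) F [ 0.6  0.4 -0.6] yaw 95.99
```

{"fn": "send_rows", "kwargs": {"steps": [[0,0,0.03,0,0],[0,0,0.035,0,0],[0,0,0.03,0,0],[0,0,0.015,0,0],[0,0,0.006,0,0],[0,0,0.005,0,0],[0,0,0.004,0,0]]}}

```text
clock: 17.38
tool_pos: [0.4066, -0.3166, 0.1853]
ee_rot: [177.2, 4.3, 95.4]
contact_force: [0.4, 0.5, 0.1]
width: -0.0001
```

```bash
python3 -c "
from h import *
go(None);tilt()"
```

```text
t 17.38 tip_box [-149.7 -144.4   13. ] rot [177.16   4.29  95.44] F [0.4 0.5 0.1] w -0.0001 q [-38.  25. -19.  40.  -1.  47.]
yaw err deg (want 96.6): -1.15
tool z in box: x 0.048 y -0.076 (deg 2.75 -4.34) F [0.4 0.5 0.1] yaw 95.44
```

{"fn": "send_rows", "kwargs": {"steps": [[0,0,0.006,0,0],[0,0,0.006,0,0],[0,0,0.003,0,0],[-0.004,-0.004,0.004,0,0],[-0.006,-0.006,0.004,0,0],[-0.006,-0.006,0.004,0,0]]}}

```text
clock: 17.88
tool_pos: [0.4032, -0.3311, 0.1728]
ee_rot: [175.2, 3.8, 96.1]
contact_force: [1.0, 7.1, 16.7]
width: 0.0002
```

```bash
python3 -c "
from h import *
go(None);tilt()"
```

```text
t 17.88 tip_box [-148.6 -157.     0.8] rot [175.19   3.83  96.14] F [ 1.   7.1 16.7] w 0.0002 q [-40.  27. -20.  37.   1.  44.]
yaw err deg (want 96.6): -0.45
tool z in box: x 0.083 y -0.067 (deg 4.77 -3.85) F [ 1.   7.1 16.7] yaw 96.14
```

{"fn": "send_rows", "kwargs": {"steps": [[-0.006,-0.006,0.005,0,0],[-0.006,-0.006,0.005,0,0],[-0.006,-0.006,0.005,0,0],[-0.005,-0.006,0.005,0,0],[-0.004,-0.007,0.005,0,0],[-0.004,-0.007,0.005,0,0]]}}

```text
clock: 18.38
tool_pos: [0.3915, -0.362, 0.1713]
ee_rot: [170.7, 3.5, 97.5]
contact_force: [0.7, 13.6, 28.9]
width: -0.0003
```

```bash
python3 -c "
from h import *
go(None);tilt()"
```

```text
t 18.38 tip_box [-150.2 -184.8    0.9] rot [170.71   3.51  97.45] F [ 0.7 13.6 28.9] w -0.0003 q [-44.  27. -20.  35.   5.  39.]
yaw err deg (want 96.6): 0.86
tool z in box: x 0.162 y -0.058 (deg 9.30 -3.33) F [ 0.7 13.6 28.9] yaw 97.45
```

{"fn": "send_rows", "kwargs": {"steps": [[0,-0.007,0.005,0,0],[0,-0.007,0.004,0,0],[0,-0.007,0.004,0,0],[0,-0.007,0.004,0,0]]}}

```text
clock: 18.72
tool_pos: [0.3814, -0.3647, 0.1697]
ee_rot: [167.4, 3.8, 98.3]
contact_force: [2.1, 13.7, 25.4]
width: 0.0002
```

```bash
python3 -c "
from h import *
go(None);tilt()"
```

```text
t 18.72 tip_box [-150.5 -186.2    1.2] rot [167.39   3.76  98.33] F [ 2.1 13.7 25.4] w 0.0002 q [-46.  26. -22.  31.   8.  36.]
yaw err deg (want 96.6): 1.74
tool z in box: x 0.220 y -0.057 (deg 12.61 -3.29) F [ 2.1 13.7 25.4] yaw 98.33
```

{"fn": "send_rows", "kwargs": {"steps": [[0,-0.007,0.004,0,0],[0,-0.007,0.004,0,0],[0,-0.007,0.004,0,0],[0,-0.007,0.004,0,0],[0,-0.007,0.004,0,0],[0,-0.007,0.004,0,0],[0,-0.007,0.004,0,0]]}}

```text
clock: 19.3
tool_pos: [0.3646, -0.368, 0.1653]
ee_rot: [161.6, 4.1, 100.0]
contact_force: [-3.2, 13.1, 31.1]
width: -0.0003
```

```bash
python3 -c "
from h import *
go((-.115,0,.072));tilt()"
```

```text
t 19.3 tip_box [-150.5 -186.     1.6] rot [161.62   4.1  100.03] F [-3.2 13.1 31.1] w -0.0003 q [-49.  25. -25.  26.  14.  32.]
yaw err deg (want 96.6): 3.44
shift tool mm [178.1  70.5 -64.4]
tool z in box: x 0.319 y -0.049 (deg 18.26 -2.79) F [-3.2 13.1 31.1] yaw 100.03
```

{"fn": "send_rows", "kwargs": {"steps": [[0,0,-0.02,0,0],[0,0,-0.022,0.02,0],[0.01,0,-0.022,0.02,0],[0.025,0,0,0.015,0],[0.03,0,0,0,0],[0.03,0.0,0,0,0],[0.03,0.01,0,0,0],[0.03,0.015,0,0,0],[0.02,0.015,0,0,0],[0,0,0,0,0]]}}

```text
clock: 20.13
tool_pos: [0.3621, -0.1858, 0.2407]
ee_rot: [160.2, 4.2, 96.6]
contact_force: [0.9, -0.0, 0.6]
width: -0.0003
```

```bash
python3 -c "
from h import *
go((-.115,0,.07));tilt()
save('wrist','w16.png')"
```

```text
t 20.13 tip_box [-128.7   -8.2   78.3] rot [160.21   4.22  96.65] F [ 0.9 -0.   0.6] w -0.0003 q [-30.   6. -39.  26.   8.  54.]
yaw err deg (want 96.6): 0.06
shift tool mm [ 8.8 10.3 11.9]
tool z in box: x 0.339 y -0.069 (deg 19.40 -3.95) F [ 0.9 -0.   0.6] yaw 96.65
```

View pics/w16.png

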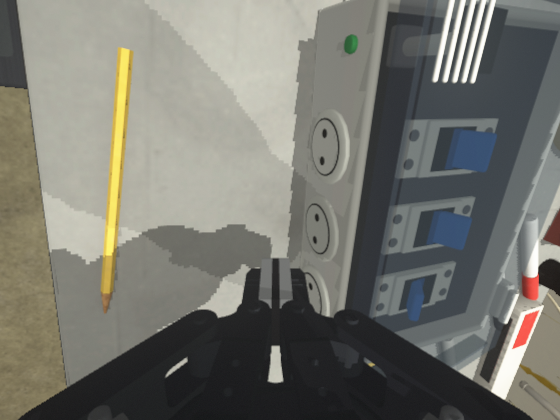

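{"fn": "send_rows", "kwargs": {"steps": [[0.004,0,0.012,0,0],[0.004,0.01,0.006,0,0],[0,0.008,0.003,0,0],[0,0.004,0.002,0,0]]}}

```text
clock: 20.52
tool_pos: [0.3901, -0.1779, 0.227]
ee_rot: [160.1, 4.5, 96.5]
contact_force: [0.3, 0.4, 0.3]
width: -0.0004
```

```bash
python3 -c "
from h import *
go((-.1,0,.07));tilt()"
```

```text
t 20.52 tip_box [-99.7  -4.6  64.9] rot [160.12   4.52  96.54] F [0.3 0.4 0.3] w -0.0004 q [-27.  10. -38.  24.   7.  57.]
yaw err deg (want 96.6): -0.05
shift tool mm [ 4.1  1.5 -5.3]
tool z in box: x 0.340 y -0.074 (deg 19.48 -4.26) F [0.3 0.4 0.3] yaw 96.54
```

{"fn": "send_rows", "kwargs": {"steps": [[0,0.004,-0.002,0,0],[0,0.004,-0.003,0,0],[0,0.003,-0.003,0,0]]}}

```text
clock: 20.77
tool_pos: [0.3969, -0.1775, 0.2375]
ee_rot: [160.5, 4.5, 96.4]
contact_force: [-5.0, -0.4, -0.7]
width: -0.0001
```

{"fn": "send_rows", "kwargs": {"steps": [[0,0.003,-0.004,0,0],[0,0.003,-0.004,0,0]]}}

```text
clock: 20.93
tool_pos: [0.3986, -0.1771, 0.2472]
ee_rot: [160.7, 4.5, 96.2]
contact_force: [-2.3, -1.8, -0.0]
width: 0.0
```

```bash
python3 -c "
from h import *
go((-.1,0,.07));tilt()
scrop('s17.png',box=(90,255,165,345),k=3.5,ths=(.165,.36))"
```

```text
t 20.93 tip_box [-92.9  -4.9  84.3] rot [160.74   4.48  96.24] F [-2.3 -1.8 -0. ] w 0.0 q [-26.   8. -35.  28.   6.  58.]
yaw err deg (want 96.6): -0.35
shift tool mm [  6.  -11.3  10.8]
tool z in box: x 0.329 y -0.076 (deg 18.87 -4.34) F [-2.3 -1.8 -0. ] yaw 96.24
```

View pics/s17.png

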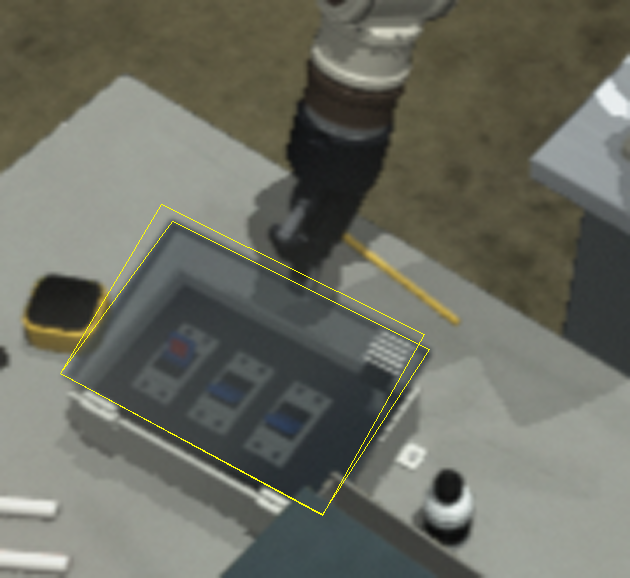

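{"fn": "send_rows", "kwargs": {"steps": [[0,0.005,-0.006,0,0],[0,0.005,-0.006,0,0]]}}

```text
clock: 21.15
tool_pos: [0.4023, -0.1755, 0.2621]
ee_rot: [161.0, 4.5, 96.1]
contact_force: [-2.1, -2.2, -0.9]
width: -0.0001
```

{"fn": "send_rows", "kwargs": {"steps": [[0,0.005,-0.006,0,0],[0,0.0055,-0.006,0,0]]}}

```text
clock: 21.32
tool_pos: [0.4077, -0.1742, 0.2781]
ee_rot: [161.1, 4.6, 96.0]
contact_force: [-3.7, -3.1, 0.4]
width: -0.0002
```

```bash
python3 -c "
from h import *
go((-.1,0,.07));tilt()
scrop('s18.png',box=(90,255,165,345),k=3.5,ths=(.36,.5))"
```

```text
t 21.32 tip_box [-84.6  -3.7 115. ] rot [161.07   4.59  96.  ] F [-3.7 -3.1  0.4] w -0.0002 q [-25.   6. -31.  34.   6.  59.]
yaw err deg (want 96.6): -0.59
shift tool mm [  7.1 -29.1  37.1]
tool z in box: x 0.324 y -0.079 (deg 18.55 -4.53) F [-3.7 -3.1  0.4] yaw 96.0
```

View pics/s18.png

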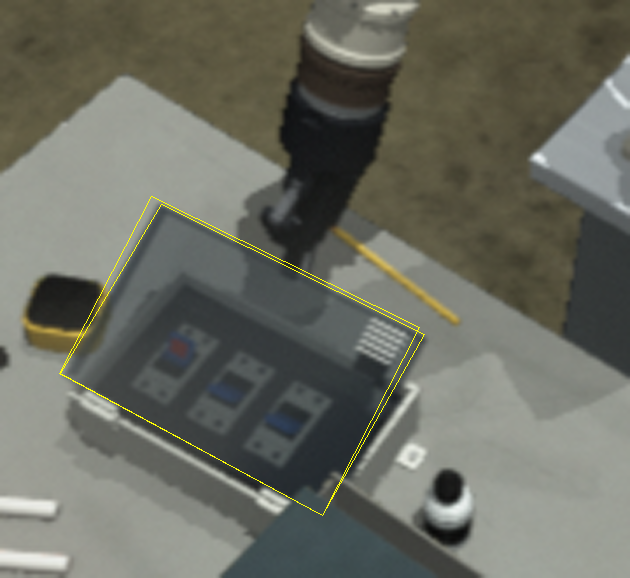

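{"fn": "send_rows", "kwargs": {"steps": [[0,0.007,-0.002,0,0],[0,0.007,-0.003,0,0]]}}

```text
clock: 21.53
tool_pos: [0.4169, -0.1719, 0.2886]
ee_rot: [161.4, 4.6, 95.9]
contact_force: [-6.1, -1.6, 2.2]
width: 0.0
```

```bash
python3 -c "
from h import *
go((-.1,0,.07));tilt()
scrop('s19.png',box=(90,255,165,345),k=3.5,ths=(.36,.5))"
```

```text
t 21.53 tip_box [-76.2  -2.5 125.1] rot [161.44   4.58  95.9 ] F [-6.1 -1.6  2.2] w 0.0 q [-24.   7. -29.  36.   5.  60.]
yaw err deg (want 96.6): -0.69
shift tool mm [  6.6 -40.   44.4]
tool z in box: x 0.317 y -0.079 (deg 18.18 -4.55) F [-6.1 -1.6  2.2] yaw 95.9
```

View pics/s19.png

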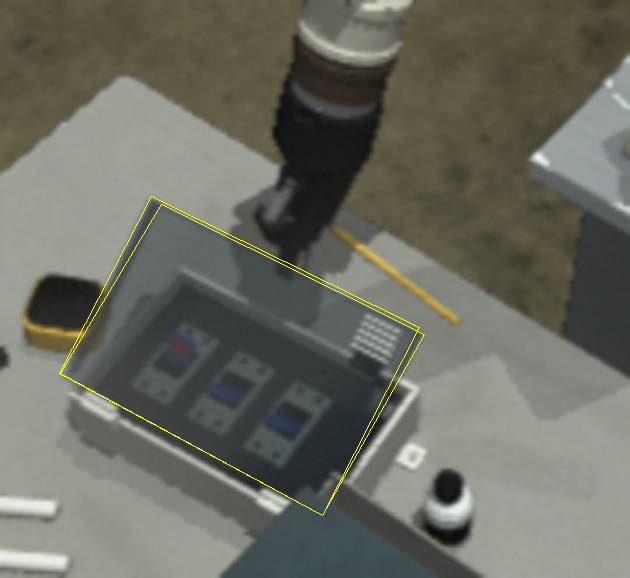

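{"fn": "send_rows", "kwargs": {"steps": [[0,0.007,-0.004,0,0],[0,0.007,-0.004,0,0],[0,0.007,-0.004,0,0],[0,0.008,-0.004,0,0]]}}

```text
clock: 21.92
tool_pos: [0.4419, -0.1669, 0.3171]
ee_rot: [161.1, 4.5, 96.0]
contact_force: [-2.0, -1.1, 0.2]
width: 0.0001
```

```bash
python3 -c "
from h import *
go((-.1,0,.07));tilt()
scrop('s20.png',box=(90,255,165,345),k=3.5,ths=(.5,.8))"
```

```text
t 21.92 tip_box [-49.9  -0.3 154. ] rot [161.11   4.54  95.97] F [-2.  -1.1  0.2] w 0.0001 q [-22.   7. -24.  40.   5.  62.]
yaw err deg (want 96.6): -0.62
shift tool mm [  6.4 -74.6  63. ]
tool z in box: x 0.323 y -0.078 (deg 18.51 -4.49) F [-2.  -1.1  0.2] yaw 95.97
```

View pics/s20.png

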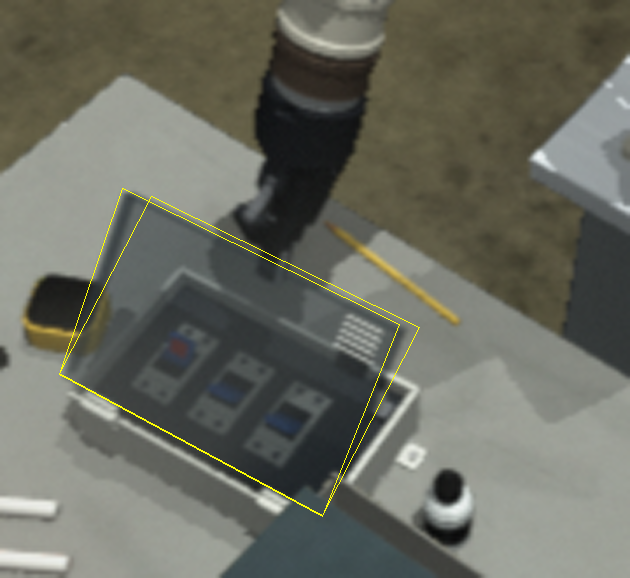

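{"fn": "send_rows", "kwargs": {"steps": [[0,0.0085,-0.005,0,0],[0,0.009,-0.004,0,0],[0,0.009,-0.0035,0,0],[0,0.0095,-0.003,0,0],[0,0.0095,-0.002,0,0]]}}

```text
clock: 22.38
tool_pos: [0.4851, -0.1591, 0.3538]
ee_rot: [160.5, 4.5, 96.2]
contact_force: [-0.5, -0.8, -1.3]
width: 0.0002
```

```bash
python3 -c "
from h import *
go((-.1,0,.07));tilt()
scrop('s21.png',box=(90,255,165,345),k=3.5,ths=(.9,1.2))"
```

```text
t 22.38 tip_box [ -4.2   2.8 191.3] rot [160.46   4.55  96.2 ] F [-0.5 -0.8 -1.3] w 0.0002 q [-19.   9. -16.  46.   4.  64.]
yaw err deg (want 96.6): -0.39
shift tool mm [   6.2 -130.8   82.1]
tool z in box: x 0.334 y -0.077 (deg 19.13 -4.41) F [-0.5 -0.8 -1.3] yaw 96.2
```

View pics/s21.png

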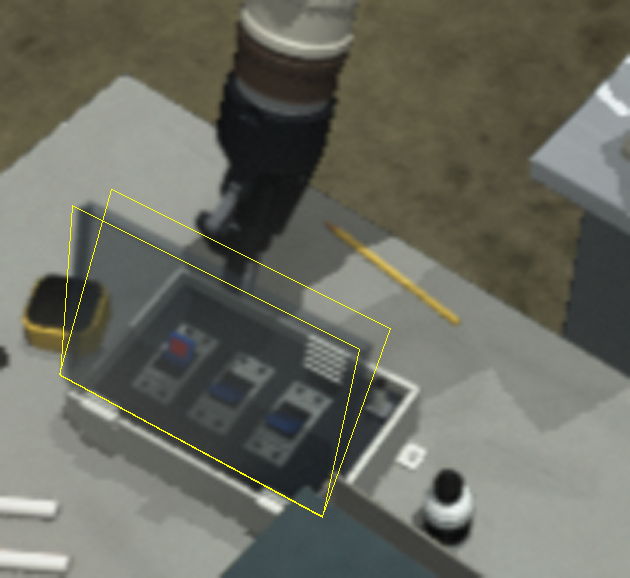

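{"fn": "send_rows", "kwargs": {"steps": [[0,0.0095,-0.001,0,0],[0,0.0095,0,0,0],[0,0.0095,0.001,0,0],[0,0.009,0.002,0,0]]}}

```text
clock: 22.77
tool_pos: [0.5254, -0.1533, 0.3677]
ee_rot: [160.0, 4.6, 96.4]
contact_force: [-0.1, -0.0, 0.9]
width: 0.0002
```

```bash
python3 -c "
from h import *
go((-.1,0,.07));tilt()
scrop('s22.png',box=(90,255,165,345),k=3.5,ths=(1.4,1.6))"
```

```text
t 22.77 tip_box [ 37.9   4.  205.7] rot [160.     4.58  96.35] F [-0.1 -0.   0.9] w 0.0002 q [-17.  12. -10.  48.   4.  66.]
yaw err deg (want 96.6): -0.24
shift tool mm [   6.2 -175.9   80.3]
tool z in box: x 0.342 y -0.076 (deg 19.58 -4.38) F [-0.1 -0.   0.9] yaw 96.35
```

View pics/s22.png

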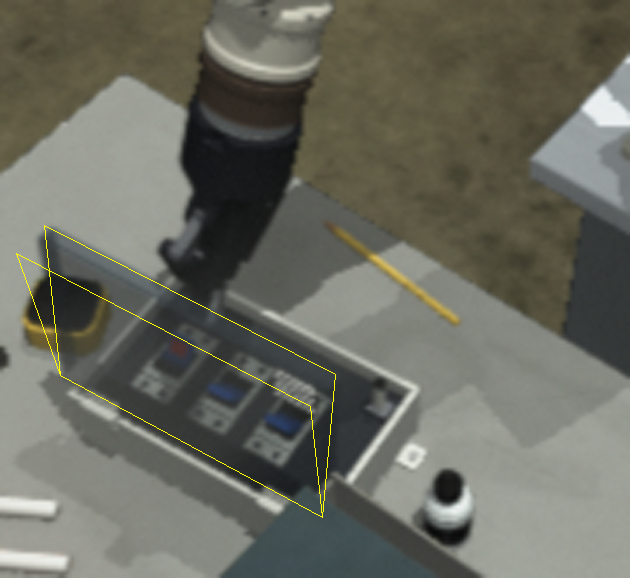

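{"fn": "send_rows", "kwargs": {"steps": [[0,0.005,0.0015,0,0],[0,0.005,0.0015,0,0],[0,0.005,0.002,0,0],[0,0.005,0.002,0,0],[0,0.004,0.002,0,0]]}}

```text
clock: 23.23
tool_pos: [0.5548, -0.1496, 0.3673]
ee_rot: [159.9, 4.5, 96.5]
contact_force: [-0.4, -0.3, -0.5]
width: -0.0003
```

```bash
python3 -c "
from h import *
go((-.1,0,.07));tilt()
scrop('s23.png',box=(90,255,145,325),k=3.5,ths=(1.6,1.85))"
```

```text
t 23.23 tip_box [ 67.8   4.5 205.4] rot [159.89   4.54  96.45] F [-0.4 -0.3 -0.5] w -0.0003 q [-16.  15.  -6.  49.   4.  67.]
yaw err deg (want 96.6): -0.13
shift tool mm [   5.8 -204.1   69.4]
tool z in box: x 0.344 y -0.075 (deg 19.69 -4.30) F [-0.4 -0.3 -0.5] yaw 96.45
```

View pics/s23.png

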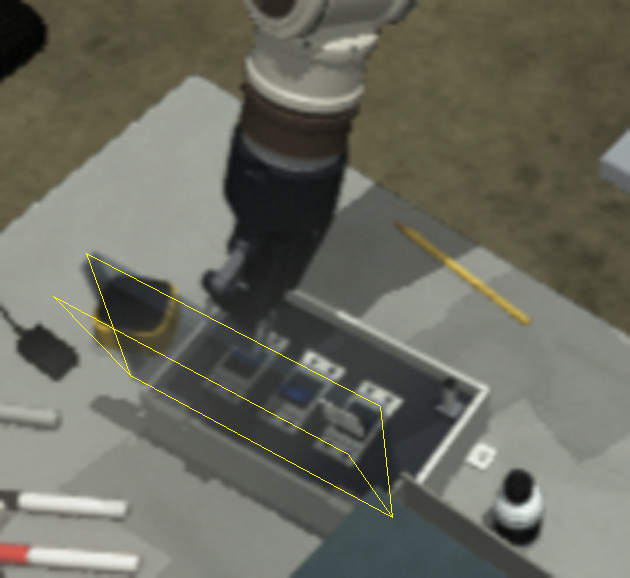

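{"fn": "send_rows", "kwargs": {"steps": [[0,0.005,0.002,0,0],[0,0.005,0.002,0,0],[0,0.006,0.002,0,0],[0,0.006,0.002,0,0]]}}

```text
clock: 23.62
tool_pos: [0.5798, -0.1468, 0.3665]
ee_rot: [160.0, 4.5, 96.4]
contact_force: [-0.6, -0.0, -0.2]
width: -0.0002
```

```bash
python3 -c "
from h import *
go((-.1,0,.07));tilt()
scrop('s24.png',box=(90,255,145,325),k=3.5,ths=(1.6,1.85))"
```

```text
t 23.62 tip_box [ 92.7   4.6 204.5] rot [159.96   4.49  96.44] F [-0.6 -0.  -0.2] w -0.0002 q [-15.  17.  -3.  49.   3.  68.]
yaw err deg (want 96.6): -0.15
shift tool mm [   5.5 -227.1   60.3]
tool z in box: x 0.342 y -0.075 (deg 19.62 -4.27) F [-0.6 -0.  -0.2] yaw 96.44
```

View pics/s24.png

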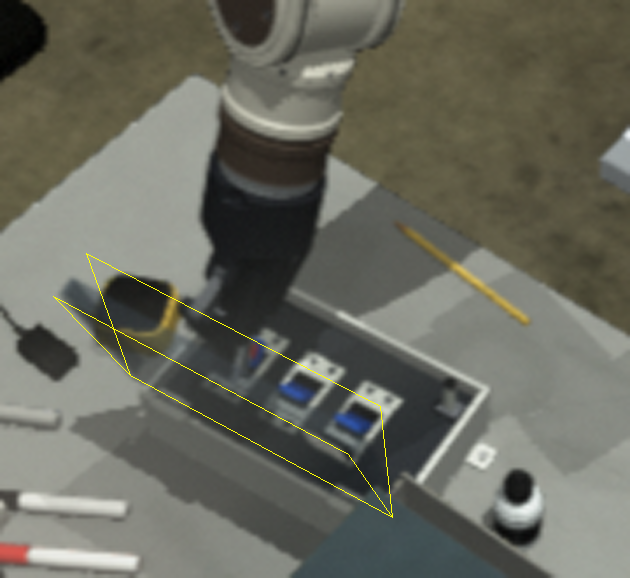

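{"fn": "send_rows", "kwargs": {"steps": [[0,0.006,0.002,0,0],[0,0.005,0.002,0,0],[0,0.004,0.001,0,0]]}}

```text
clock: 23.92
tool_pos: [0.5895, -0.1457, 0.3628]
ee_rot: [161.5, 4.4, 96.2]
contact_force: [-10.9, -1.7, 3.3]
width: 0.0001
```

{"fn": "send_rows", "kwargs": {"steps": [[0,-0.015,-0.005,0,0],[0,-0.02,-0.01,0,0],[0,-0.025,-0.01,0,0],[0,-0.025,0,0,0],[0,-0.025,0,0,0],[-0.02,-0.025,0,0,0],[0,0,0,0,0]]}}

```text
clock: 24.5
tool_pos: [0.4539, -0.1818, 0.3439]
ee_rot: [161.6, 4.4, 96.4]
contact_force: [-1.2, -0.3, -0.3]
width: 0.0002
```

```bash
python3 -c "
from h import *
go((-.05,-.07,.11));tilt()
scrop('s25.png',box=(90,255,145,325),k=3.5,ths=(1.85,))
save('wrist','w25.png')"
```

```text
t 24.5 tip_box [-40.9 -15.7 180.3] rot [161.58   4.44  96.39] F [-1.2 -0.3 -0.3] w 0.0002 q [-23.   7. -19.  45.   5.  61.]
yaw err deg (want 96.6): -0.2
shift tool mm [-48.7 -31.9  67.7]
tool z in box: x 0.316 y -0.075 (deg 18.09 -4.27) F [-1.2 -0.3 -0.3] yaw 96.39
```

View pics/s25.png

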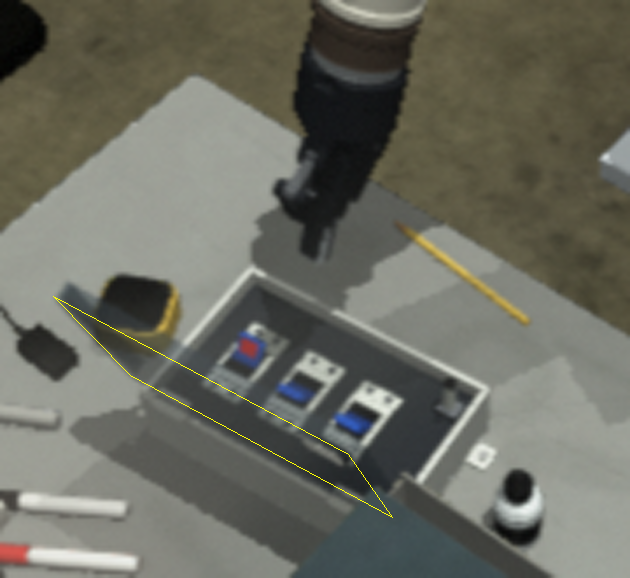

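View pics/w25.png

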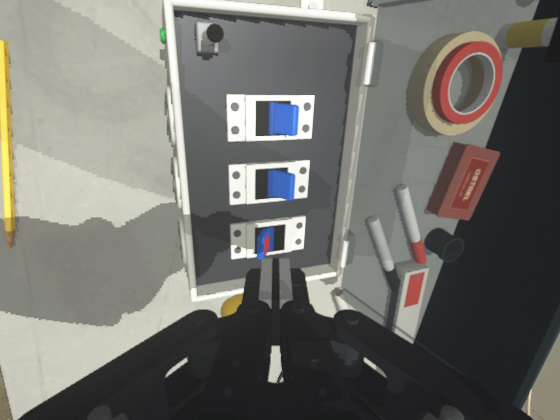

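Run:
```python
from h import *
import pickle
from scipy.optimize import least_squares
s=ctrl.state(); f=ctrl.grab_frame('wrist'); W=wcam(s,f)
A=np.array([(-.078,.12,.063),(-.078,-.12,.063),(0,.042,.052),(0,-.014,.052),(0,-.07,.052)])
wa=np.array([(167,3),(192,299),(270,118),(269,182),(267,238)])
for p in [P]:
    print((proj(W,b2w(p,A))-wa).round(1))
r=least_squares(lambda p:(proj(W,b2w(p,A))-wa).ravel(),P,loss='soft_l1');print(r.x);print((proj(W,b2w(r.x,A))-wa).round(1))
```

```text
[[-10.7  -8.8]
 [ -3.5   4.4]
 [ -1.3   0.2]
 [ -1.3   0.9]
 [ -0.1   0.3]]
[ 0.55186923 -0.16783943  0.10123789]
[[-2.4 -9.6]
 [-1.7  3.2]
 [ 3.3  0.4]
 [ 2.1  0.9]
 [ 2.2  0.2]]
```

{"fn": "send_rows", "kwargs": {"steps": [[-0.017,-0.014,0.01,0,0],[-0.017,-0.014,0.015,0,0],[-0.015,-0.012,0.02,0,0],[0,0,0.02,0,0],[0,0,0.008,0,0],[0,0,0,0,0]]}}

```text
clock: 25.15
tool_pos: [0.4596, -0.2384, 0.2711]
ee_rot: [160.4, 4.9, 97.0]
contact_force: [-0.3, 0.5, 0.5]
width: 0.0
```

```bash
python3 -c "
from h import *
go((-.045,-.07,.060));tilt()
save('wrist','w26.png')"
```

```text
t 25.15 tip_box [-38.3 -73.3 108.7] rot [160.41   4.94  97.01] F [-0.3  0.5  0.5] w 0.0 q [-29.  15. -22.  34.   8.  54.]
yaw err deg (want 96.6): 0.42
shift tool mm [  7.6 -22.4  43.2]
tool z in box: x 0.336 y -0.079 (deg 19.25 -4.50) F [-0.3  0.5  0.5] yaw 97.01
```

View pics/w26.png

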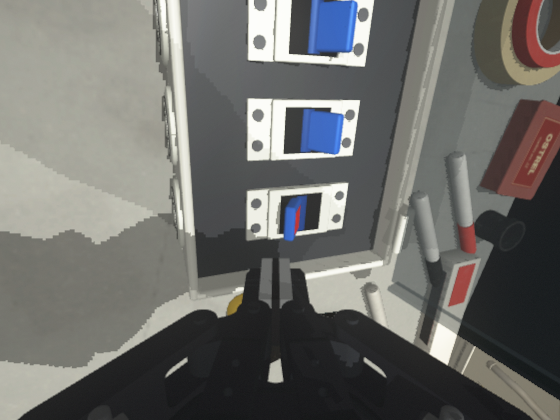

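{"fn": "send_rows", "kwargs": {"steps": [[0.004,-0.012,0,0,0],[0.004,-0.012,0.01,0,0],[0,0,0.015,0,0],[0,0,0.01,0,0],[0,0,0.004,0,0],[0,0,0,0,0]]}}

```text
clock: 25.7
tool_pos: [0.4559, -0.2336, 0.2324]
ee_rot: [159.7, 5.4, 97.4]
contact_force: [0.2, 0.0, -0.2]
width: -0.0003
```

```bash
python3 -c "
from h import *
go((-.045,-.07,.060));tilt()
save('wrist','w27.png')"
```

```text
t 25.7 tip_box [-39.4 -68.9  70.8] rot [159.73   5.37  97.44] F [ 0.2  0.  -0.2] w -0.0003 q [-29.  17. -26.  27.   8.  54.]
yaw err deg (want 96.6): 0.86
shift tool mm [-0.  -9.1  8.2]
tool z in box: x 0.348 y -0.083 (deg 19.92 -4.74) F [ 0.2  0.  -0.2] yaw 97.44
```

View pics/w27.png

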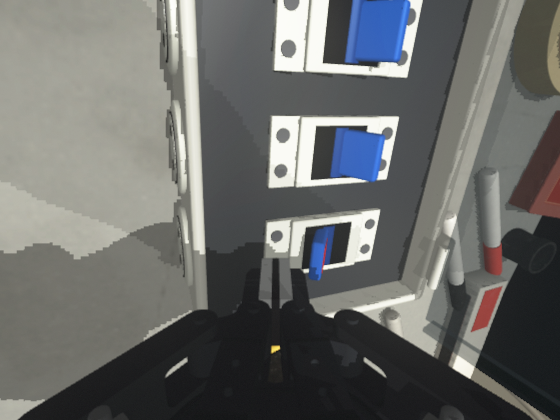

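{"fn": "send_rows", "kwargs": {"steps": [[0,-0.008,0.004,0,0],[0,0,0.005,0,0],[0,0.006,0.002,0,0],[0,0.006,0.002,0,0]]}}

```text
clock: 26.08
tool_pos: [0.4647, -0.234, 0.2231]
ee_rot: [159.6, 5.5, 97.4]
contact_force: [-0.2, -0.6, 0.3]
width: -0.0
```

```bash
python3 -c "
from h import *
go((-.008,-.07,.060));tilt()"
```

```text
t 26.08 tip_box [-30.3 -70.6  61.7] rot [159.59   5.49  97.4 ] F [-0.2 -0.6  0.3] w -0.0 q [-29.  19. -26.  26.   8.  54.]
yaw err deg (want 96.6): 0.81
shift tool mm [ 0.4 20.3  9.3]
tool z in box: x 0.350 y -0.085 (deg 20.05 -4.85) F [-0.2 -0.6  0.3] yaw 97.4
```

{"fn": "send_rows", "kwargs": {"steps": [[0,0.006,0.003,0,0],[0,0.006,0.003,0,0],[0,0.006,0.002,0,0]]}}

```text
clock: 26.33
tool_pos: [0.4856, -0.2321, 0.2244]
ee_rot: [159.6, 5.6, 97.3]
contact_force: [-3.3, 1.7, 9.3]
width: 0.0002
```

{"fn": "send_rows", "kwargs": {"steps": [[0,0.006,0.002,0,0],[0,0.006,0.002,0,0]]}}

```text
clock: 26.5
tool_pos: [0.4998, -0.2306, 0.2265]
ee_rot: [159.5, 5.7, 97.2]
contact_force: [-18.5, -1.7, 7.8]
width: -0.0003
```

```bash
python3 -c "
from h import *
go((-.008,-.07,.060));tilt()
save('wrist','w28.png')"
```

```text
t 26.5 tip_box [  5.2 -72.1  65.2] rot [159.51   5.71  97.22] F [-18.5  -1.7   7.8] w -0.0003 q [-26.  21. -22.  27.   7.  57.]
yaw err deg (want 96.6): 0.63
shift tool mm [  2.7 -14.1   0.1]
tool z in box: x 0.351 y -0.089 (deg 20.12 -5.12) F [-18.5  -1.7   7.8] yaw 97.22
```

View pics/w28.png

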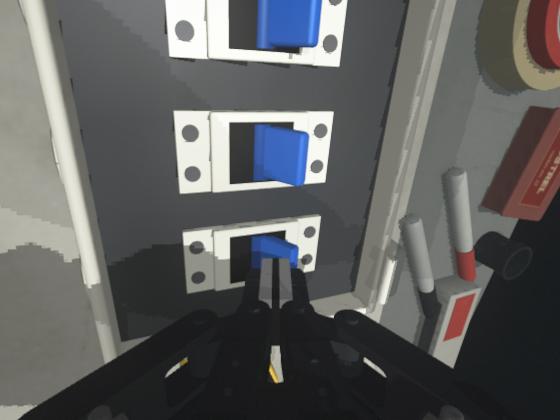

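{"fn": "send_rows", "kwargs": {"steps": [[0,-0.008,0,0,0],[0,-0.012,-0.01,0,0],[0,-0.01,-0.02,0,0],[0,0,-0.03,0,0],[0,0,-0.03,0,0.5],[0,0,-0.03,0,1],[0,0,-0.03,0,1],[0,0,-0.02,0,1],[0,0,0,0,1]]}}

```text
clock: 27.3
tool_pos: [0.4121, -0.2256, 0.3769]
ee_rot: [160.0, 5.5, 97.5]
contact_force: [0.2, -0.2, 1.0]
width: 0.0605
```

```bash
python3 -c "
from h import *
goj((.06,-.1,.21))
save('wrist','w29.png')
scrop('s29.png',box=(90,255,145,325),k=3.5,ths=(1.85,))"
```

```text
t 27.3 front [-115.4  -56.4  217. ] rear [-58.6 -53.5 237.6] q [-31.   3. -19.  49.   8.  52.]
tool z in box: x 0.344 y -0.084 (deg 19.72 -4.80) F [ 0.2 -0.2  1. ] yaw 97.5
shift tool mm [-45.5 160.2  70.5]
```

View pics/w29.png

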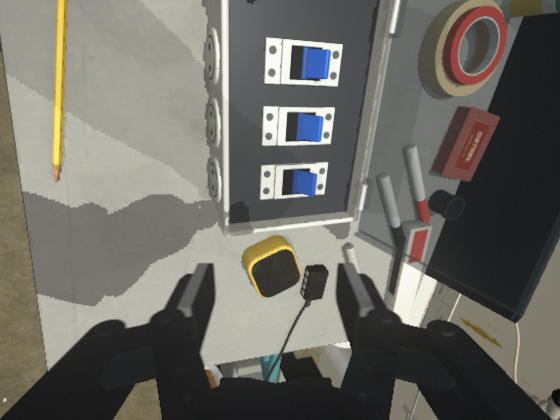

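View pics/s29.png

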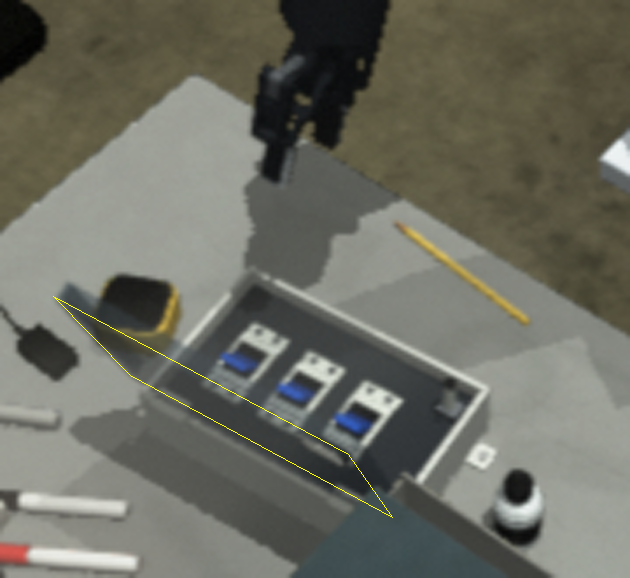

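{"fn": "send_rows", "kwargs": {"steps": [[0,0,-0.02,0,0.53],[0,0,-0.01,0,0.53],[0,0,0,0,0.53],[0,0,0,0,0.53]]}}

```text
clock: 27.73
tool_pos: [0.402, -0.2233, 0.3958]
ee_rot: [160.7, 4.9, 97.7]
contact_force: [0.2, -0.1, 0.3]
width: 0.0452
```

```bash
python3 -c "
from h import *
w=ctrl.state()['width'];print(w)
goj((.109,-.04,.262),off=.173-.013*w/.0855,side=1)"
```

```text
0.045169242335992246
t 27.73 front [-118.   -51.5  232.2] rear [-75.4 -49.4 247.1] q [-31.   2. -17.  53.   8.  51.]
tool z in box: x 0.333 y -0.074 (deg 19.06 -4.25) F [ 0.2 -0.1  0.3] yaw 97.66
shift tool mm [  4.7 179.2  46.6]
```

{"fn": "send_rows", "kwargs": {"steps": [[0,0.02,0,0.005,0.53],[0,0.025,0,0.005,0.53],[0,0.025,0,0.005,0.53],[0.002,0.025,0.005,0,0.53],[0.003,0.025,0.005,0,0.53],[0,0.025,0.005,0,0.53],[0,0.02,0.005,0,0.53],[0,0.01,0.005,0,0.53],[0,0,0,0,0.53]]}}

```text
clock: 28.48
tool_pos: [0.5821, -0.192, 0.4105]
ee_rot: [161.8, 3.8, 96.8]
contact_force: [0.3, 0.4, -0.3]
width: 0.0453
```

```bash
python3 -c "
from h import *
w=ctrl.state()['width'];print(w)
goj((.109,-.04,.262),off=.173-.013*w/.0855,side=1)
scrop('s30.png',box=(60,225,125,305),k=3.5,ths=(1.85,))
save('wrist','w30.png')"
```

```text
0.045347502829584614
t 28.48 front [ 60.9 -38.6 245.9] rear [104.  -37.5 260. ] q [-19.  19.   6.  59.   5.  64.]
tool z in box: x 0.312 y -0.062 (deg 17.88 -3.58) F [ 0.3  0.4 -0.3] yaw 96.8
shift tool mm [-2.6  5.3 -0.1]
```

View pics/s30.png

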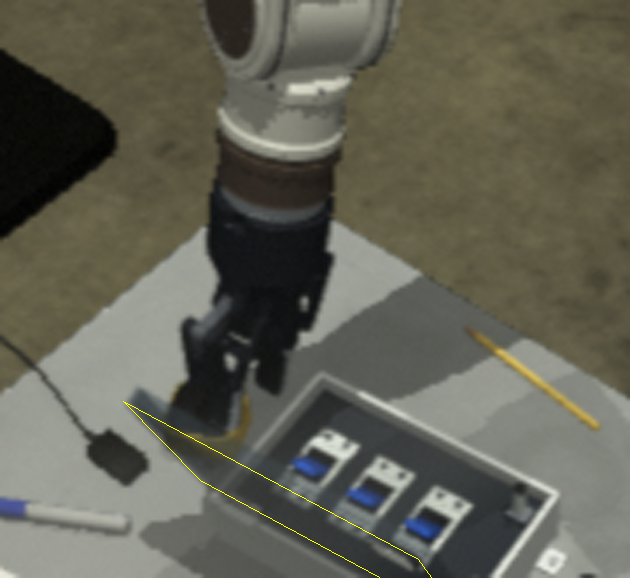

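View pics/w30.png

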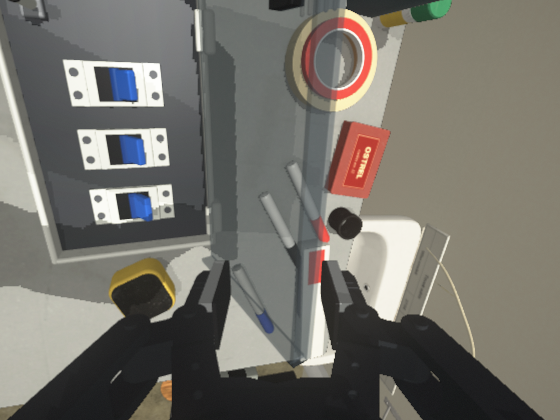

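Run:
```python
from h import *
s=ctrl.state(); f=ctrl.grab_frame('wrist'); W=wcam(s,f)
for th in(1.8,1.85,1.9):
  for nm,x,z in(('corner',-.087,.078),('lip',-.0855,.062)):
    for y in(.05,0,-.04,-.1245): print(th,nm,y,proj(W,b2w(P,cov(th,x,y,z))).round(0))
a=f['img'][:,:,::-1][0:420,180:440]; cv2.imwrite('pics/w30c.png',cv2.resize(a,None,fx=1.42,fy=1.42,interpolation=cv2.INTER_CUBIC))
```

```text
1.8 corner 0.05 [[325.  83.]]
1.8 corner 0 [[317. 185.]]
1.8 corner -0.04 [[312. 251.]]
1.8 corner -0.1245 [[303. 360.]]
1.8 lip 0.05 [[295.  83.]]
1.8 lip 0 [[290. 189.]]
1.8 lip -0.04 [[287. 257.]]
1.8 lip -0.1245 [[282. 368.]]
1.85 corner 0.05 [[337.  84.]]
1.85 corner 0 [[328. 183.]]
1.85 corner -0.04 [[322. 247.]]
1.85 corner -0.1245 [[312. 355.]]
1.85 lip 0.05 [[310.  83.]]
1.85 lip 0 [[303. 187.]]
1.85 lip -0.04 [[299. 254.]]
1.85 lip -0.1245 [[293. 363.]]
1.9 corner 0.05 [[349.  84.]]
1.9 corner 0 [[339. 180.]]
1.9 corner -0.04 [[332. 244.]]
1.9 corner -0.1245 [[321. 349.]]
1.9 lip 0.05 [[323.  83.]]
1.9 lip 0 [[316. 185.]]
1.9 lip -0.04 [[311. 250.]]
1.9 lip -0.1245 [[302. 359.]]
```

View pics/w30c.png

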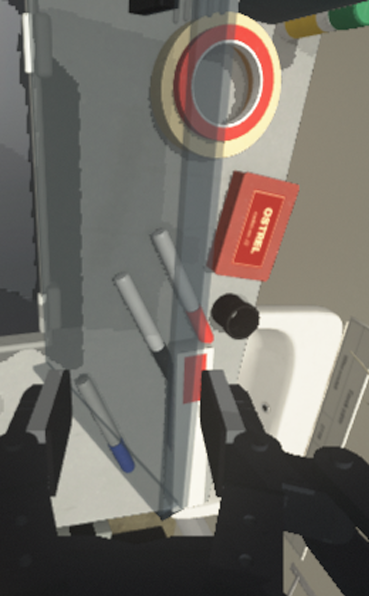

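{"fn": "send_rows", "kwargs": {"steps": [[-0.002,0.012,0,0,0.53],[0,0.001,0.012,0,0.53],[0,0.001,0.015,0,0.53],[0,0.001,0.012,0,0.53],[0,0,0.008,0,0.53],[0,0,0.004,0,0.53]]}}

```text
clock: 29.13
tool_pos: [0.606, -0.1958, 0.3646]
ee_rot: [162.0, 3.9, 96.4]
contact_force: [-0.7, -0.5, -0.8]
width: 0.0454
```

```bash
python3 -c "
from h import *
w=ctrl.state()['width'];print(w)
goj((.133,-.04,.209),off=.173-.013*w/.0855,side=1)
scrop('s31.png',box=(60,225,125,305),k=3.5,ths=(1.85,))"
```

```text
0.04543914849802492
t 29.13 front [ 83.6 -45.4 200. ] rear [126.8 -44.6 214. ] q [-19.  23.   5.  54.   4.  65.]
tool z in box: x 0.309 y -0.065 (deg 17.70 -3.71) F [-0.7 -0.5 -0.8] yaw 96.43
shift tool mm [4.9 4.4 6.3]
```

View pics/s31.png

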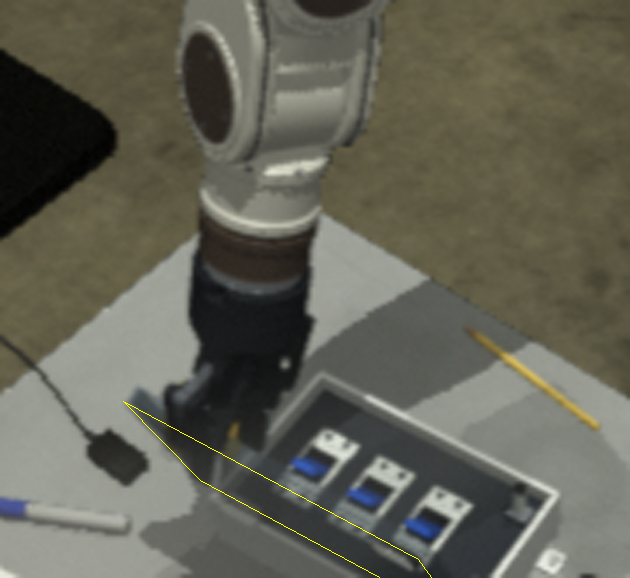

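{"fn": "send_rows", "kwargs": {"steps": [[0,0,0.006,0,0.53],[0,-0.003,0.002,0,0.53]]}}

```text
clock: 29.35
tool_pos: [0.6054, -0.1965, 0.3547]
ee_rot: [162.1, 3.8, 96.4]
contact_force: [0.2, 1.2, -0.4]
width: 0.0452
```

```bash
python3 -c "
from h import *
w=ctrl.state()['width'];print(w)
goj((.133,-.04,.209),off=.173-.013*w/.0855,side=1)
save('wrist','w32.png')"
```

```text
0.04524762379618364
t 29.35 front [ 82.8 -45.9 190. ] rear [125.9 -45.1 203.9] q [-19.  23.   4.  53.   4.  65.]
tool z in box: x 0.308 y -0.064 (deg 17.63 -3.68) F [ 0.2  1.2 -0.4] yaw 96.42
shift tool mm [ 4.8  8.4 -3. ]
```

View pics/w32.png

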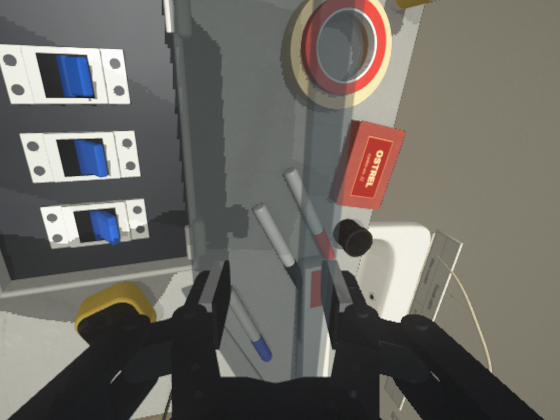

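{"fn": "send_rows", "kwargs": {"steps": [[0,-0.006,-0.002,0,0.53],[0,-0.005,-0.0015,0,0.53],[0,-0.005,-0.0015,0,0.53],[0,-0.005,-0.0015,0,0.53]]}}

```text
clock: 29.73
tool_pos: [0.5821, -0.1993, 0.3564]
ee_rot: [161.8, 3.9, 96.4]
contact_force: [0.8, 0.1, 0.3]
width: 0.0451
```

```bash
python3 -c "
from h import *
w=ctrl.state()['width'];print(w)
goj(None,off=.173-.013*w/.0855,side=1)
scrop('s33.png',box=(60,225,125,305),k=3.5,ths=(1.7,))"
```

```text
0.04511939655380829
t 29.73 front [ 60.1 -46.3 191.9] rear [103.  -45.4 205.9] q [-20.  21.   1.  52.   5.  64.]
tool z in box: x 0.312 y -0.066 (deg 17.85 -3.76) F [0.8 0.1 0.3] yaw 96.43
```

View pics/s33.png

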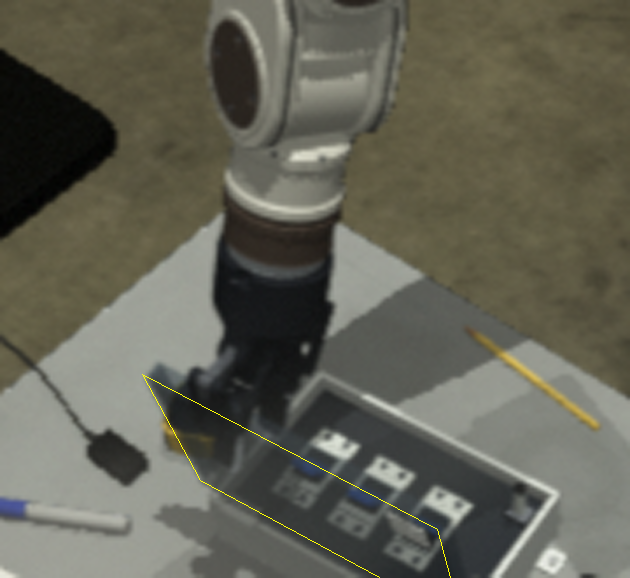

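{"fn": "send_rows", "kwargs": {"steps": [[0,-0.005,-0.0015,0,0.53],[0,-0.005,-0.0015,0,0.53],[0,-0.004,-0.001,0,0.53]]}}

```text
clock: 30.03
tool_pos: [0.5652, -0.2012, 0.3568]
ee_rot: [161.8, 3.9, 96.4]
contact_force: [-0.8, 0.8, 0.8]
width: 0.0452
```

```bash
python3 -c "
from h import *
w=ctrl.state()['width'];print(w)
goj(None,off=.173-.013*w/.0855,side=1)
scrop('s34.png',box=(60,225,125,305),k=3.5,ths=(1.57,))"
```

```text
0.04522761812660245
t 30.03 front [ 43.1 -46.4 192.4] rear [ 86.1 -45.6 206.4] q [-21.  19.  -2.  51.   5.  63.]
tool z in box: x 0.312 y -0.067 (deg 17.87 -3.81) F [-0.8  0.8  0.8] yaw 96.39
```

View pics/s34.png

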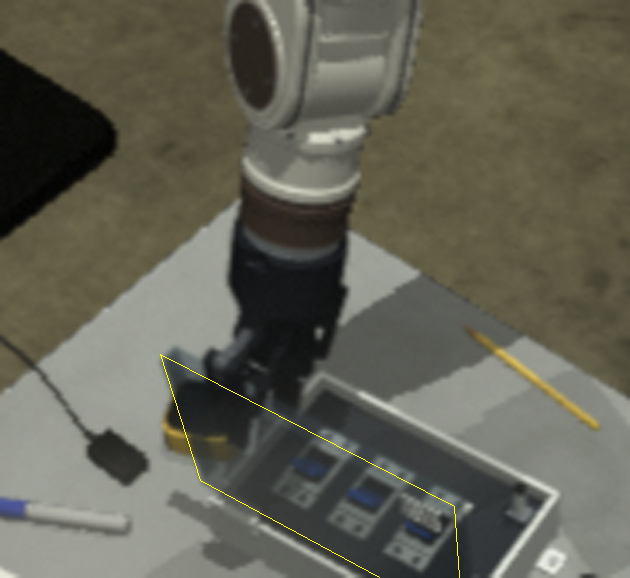

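{"fn": "send_rows", "kwargs": {"steps": [[0,0,0,0,0.47],[0,0,0,0,0.42],[0,0,0,0,0.4]]}}

```text
clock: 30.33
tool_pos: [0.5638, -0.2016, 0.3566]
ee_rot: [161.9, 3.9, 96.3]
contact_force: [0.2, 0.5, -0.1]
width: 0.0341
```

{"fn": "send_rows", "kwargs": {"steps": [[0,-0.003,-0.001,0,0.4],[0,-0.003,-0.001,0,0.4]]}}

```text
clock: 30.5
tool_pos: [0.5578, -0.2022, 0.3563]
ee_rot: [161.9, 3.9, 96.4]
contact_force: [0.9, -0.9, 0.0]
width: 0.0341
```

```bash
python3 -c "
from h import *
w=ctrl.state()['width'];print(w)
goj(None,off=.173-.013*w/.0855,side=1)
scrop('s35.png',box=(60,225,125,305),k=3.5,ths=(1.5,))"
```

```text
0.0340557810355246
t 30.5 front [ 41.2 -46.5 191.9] rear [ 73.6 -45.9 202.5] q [-21.  18.  -3.  51.   5.  63.]
tool z in box: x 0.310 y -0.066 (deg 17.78 -3.80) F [ 0.9 -0.9  0. ] yaw 96.36
```

View pics/s35.png

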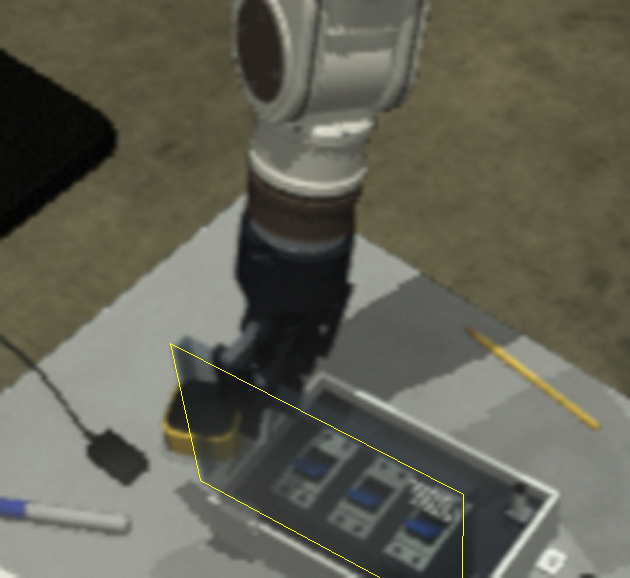

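{"fn": "send_rows", "kwargs": {"steps": [[0,-0.003,-0.001,0,0.4],[0,-0.003,-0.001,0,0.4],[0,-0.003,-0.001,0,0.4],[0,-0.004,-0.0015,0,0.4]]}}

```text
clock: 30.88
tool_pos: [0.5427, -0.2037, 0.3562]
ee_rot: [162.0, 3.9, 96.4]
contact_force: [0.4, 0.9, 0.2]
width: 0.0345
```

```bash
python3 -c "
from h import *
w=ctrl.state()['width'];print(w)
goj((-.0075,-.046,.197),off=.173-.013*w/.0855,side=-1)
scrop('s36.png',box=(60,225,125,305),k=3.5,ths=(1.4,))"
```

```text
0.03450492556836848
t 30.88 front [ 25.7 -46.2 191.7] rear [ 58.5 -45.6 202.4] q [-22.  17.  -5.  51.   5.  62.]
tool z in box: x 0.309 y -0.066 (deg 17.73 -3.78) F [0.4 0.9 0.2] yaw 96.37
shift tool mm [ -0.3 -29.9 -15.3]
```

View pics/s36.png

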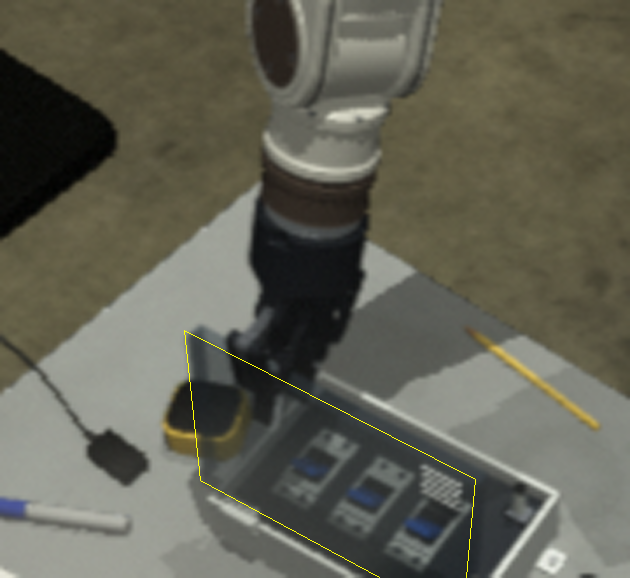

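{"fn": "send_rows", "kwargs": {"steps": [[0,-0.005,-0.002,0,0.4],[0,-0.005,-0.002,0,0.4],[0,-0.005,-0.002,0,0.4],[0,-0.005,-0.002,0,0.4]]}}

```text
clock: 31.27
tool_pos: [0.5188, -0.2062, 0.3577]
ee_rot: [162.0, 3.9, 96.4]
contact_force: [-0.5, 0.9, -0.4]
width: 0.0341
```

```bash
python3 -c "
from h import *
w=ctrl.state()['width'];print(w)
goj((-.0325,-.046,.177),off=.173-.013*w/.0855,side=-1)
scrop('s37.png',box=(60,225,125,305),k=3.5,ths=(1.2,))"
```

```text
0.03407789722662731
t 31.27 front [  1.7 -46.  193.2] rear [ 34.1 -45.4 203.8] q [-23.  14.  -8.  50.   5.  61.]
tool z in box: x 0.309 y -0.066 (deg 17.69 -3.79) F [-0.5  0.9 -0.4] yaw 96.36
shift tool mm [  0.9 -37.5   4.9]
```

View pics/s37.png

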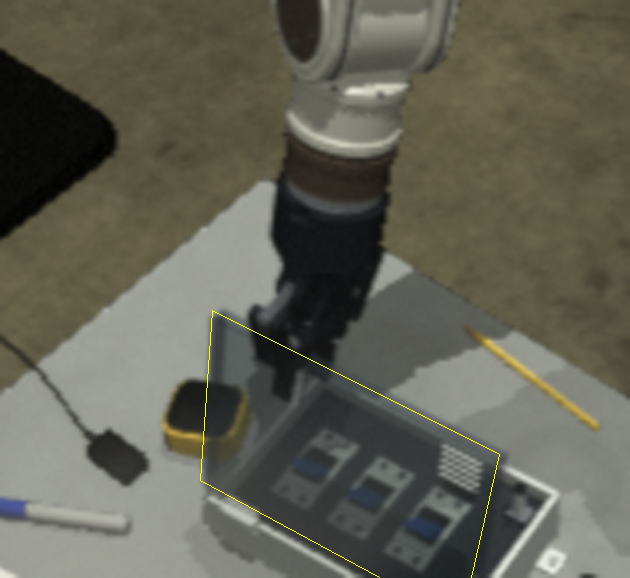

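{"fn": "send_rows", "kwargs": {"steps": [[0,-0.0055,0.0,0,0.4],[0,-0.0055,0.001,0,0.4],[0,-0.0055,0.001,0,0.4],[0,-0.0055,0.001,0,0.4],[0,-0.005,0.001,0,0.4]]}}

```text
clock: 31.73
tool_pos: [0.4913, -0.2102, 0.3452]
ee_rot: [162.0, 3.9, 96.3]
contact_force: [-0.7, 0.5, 0.3]
width: 0.0339
```

```bash
python3 -c "
from h import *
w=ctrl.state()['width'];print(w)
goj((-.0325,-.046,.177),off=.173-.013*w/.0855,side=-1)
scrop('s38.png',box=(60,225,125,305),k=3.5,ths=(.95,))"
```

```text
0.033948861282305565
t 31.73 front [-26.  -46.8 180.7] rear [  6.3 -46.2 191.2] q [-25.  12. -12.  48.   6.  59.]
tool z in box: x 0.309 y -0.067 (deg 17.70 -3.83) F [-0.7  0.5  0.3] yaw 96.32
shift tool mm [ 1.  -7.3  1.5]
```

View pics/s38.png

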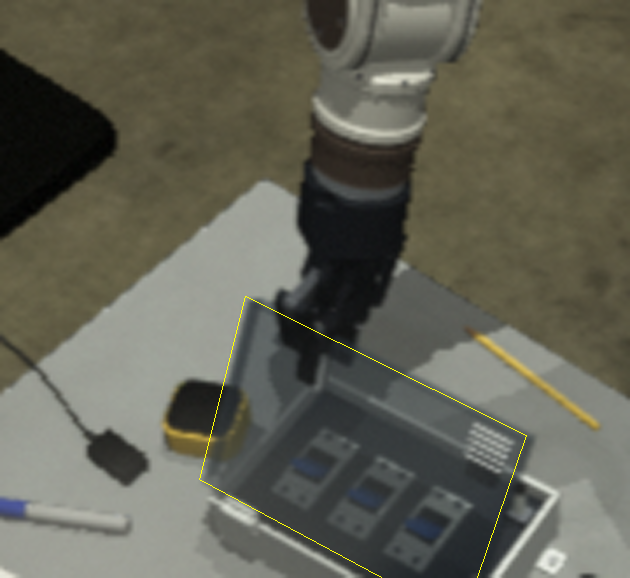

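{"fn": "send_rows", "kwargs": {"steps": [[0,-0.0025,0.0025,0,0.45],[0,-0.0025,0.0025,0,0.5],[0,-0.0025,0.003,0,0.55],[0,-0.0025,0.003,0,0.6]]}}

```text
clock: 32.12
tool_pos: [0.4835, -0.212, 0.3299]
ee_rot: [162.1, 3.9, 96.3]
contact_force: [-1.7, 0.2, -0.1]
width: 0.0511
```

```bash
python3 -c "
from h import *
w=ctrl.state()['width'];print(w)
goj((-.053,-.046,.154),off=.173-.013*w/.0855,side=-1)
scrop('s39.png',box=(60,225,125,305),k=3.5,ths=(.8,))"
```

```text
0.05112738187649018
t 32.12 front [-43.3 -47.6 165.2] rear [  5.4 -46.8 180.8] q [-25.  13. -15.  45.   6.  59.]
tool z in box: x 0.307 y -0.067 (deg 17.58 -3.81) F [-1.7  0.2 -0.1] yaw 96.27
shift tool mm [  2.3 -12.6   7.5]
```

View pics/s39.png

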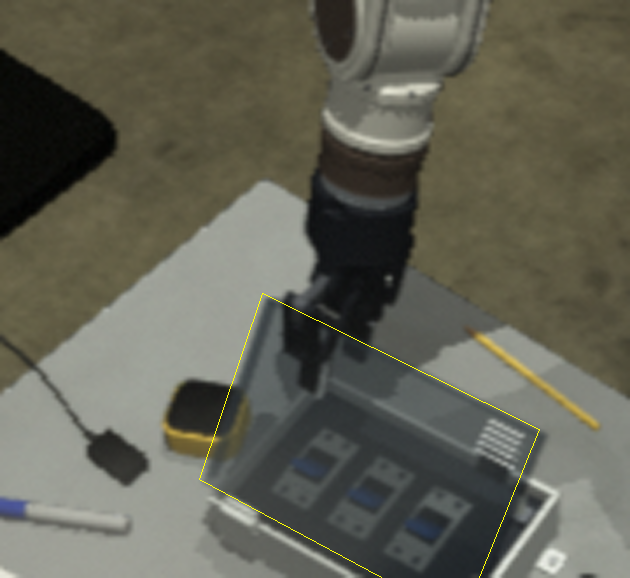

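{"fn": "send_rows", "kwargs": {"steps": [[0,-0.002,0.003,0,0.65],[0,-0.002,0.003,0,0.7],[0,-0.002,0.003,0,0.75],[0,-0.002,0.0035,0,0.8],[0,-0.002,0.004,0,0.85]]}}

```text
clock: 32.58
tool_pos: [0.4785, -0.2138, 0.3085]
ee_rot: [162.2, 3.9, 96.3]
contact_force: [-1.6, 0.2, 1.0]
width: 0.0729
```

```bash
python3 -c "
from h import *
w=ctrl.state()['width'];print(w)
goj((-.0685,-.046,.126),off=.173-.013*w/.0855,side=-1)
scrop('s40.png',box=(60,225,125,305),k=3.5,ths=(.65,))"
```

```text
0.07286543356027596
t 32.58 front [-60.1 -48.7 143.6] rear [  9.3 -47.6 165.8] q [-26.  13. -17.  42.   6.  58.]
tool z in box: x 0.305 y -0.066 (deg 17.48 -3.78) F [-1.6  0.2  1. ] yaw 96.28
shift tool mm [  3.9 -13.3  14. ]
```

View pics/s40.png

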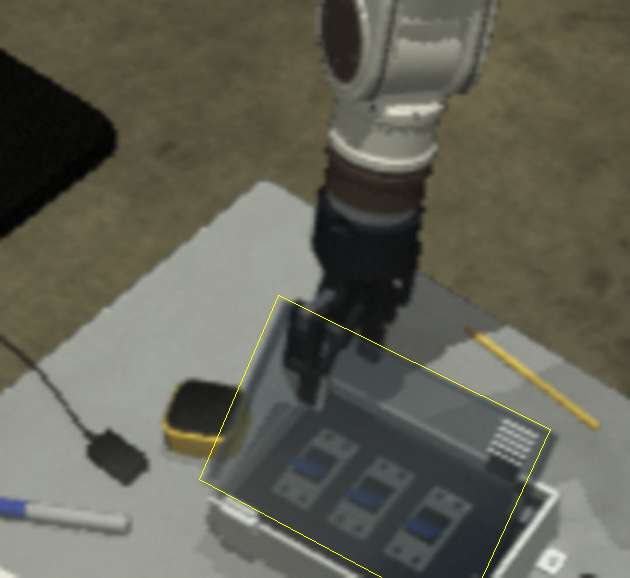

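{"fn": "send_rows", "kwargs": {"steps": [[0.001,-0.002,0.004,0,0.9],[0.001,-0.002,0.004,0,0.95],[0,-0.002,0.004,0,1],[0,-0.003,0.004,0,1]]}}

```text
clock: 32.97
tool_pos: [0.4738, -0.2134, 0.2878]
ee_rot: [162.4, 3.9, 96.3]
contact_force: [-3.4, 0.6, 0.1]
width: 0.0853
```

```bash
python3 -c "
from h import *
w=ctrl.state()['width'];print(w)
goj((-.078,-.046,.096),off=.173-.013*w/.0855,side=-1)
scrop('s41.png',box=(60,225,125,305),k=3.5,ths=(.5,))"
```

```text
0.08533038898498575
t 32.97 front [-71.7 -47.7 122.8] rear [  9.7 -46.4 148.5] q [-26.  14. -19.  39.   6.  58.]
tool z in box: x 0.302 y -0.066 (deg 17.33 -3.77) F [-3.4  0.6  0.1] yaw 96.26
shift tool mm [  3.5 -14.1  23.4]
```

View pics/s41.png

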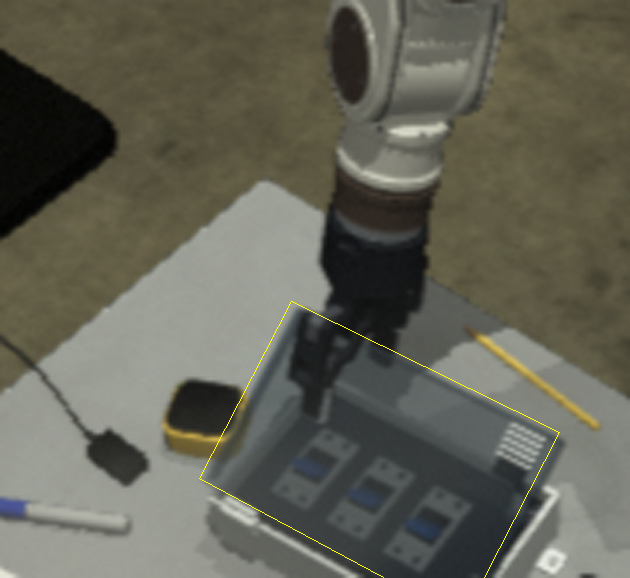

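{"fn": "send_rows", "kwargs": {"steps": [[0,-0.0035,0.0045,0,1],[0,-0.0035,0.0045,0,1],[0,-0.003,0.0045,0,1],[0,-0.003,0.0045,0,1]]}}

```text
clock: 33.35
tool_pos: [0.466, -0.2153, 0.2639]
ee_rot: [162.4, 3.8, 96.3]
contact_force: [-1.2, 0.3, -0.8]
width: 0.0852
```

```bash
python3 -c "
from h import *
w=ctrl.state()['width'];print(w)
goj((-.083,-.046,.080),off=.173-.013*w/.0855,side=-1)
scrop('s42.png',box=(90,255,165,345),k=3.5,ths=(.165,.36))"
```

```text
0.08520650701015434
t 33.35 front [-79.7 -48.4  98.9] rear [  1.6 -47.1 124.6] q [-26.  15. -22.  36.   6.  58.]
tool z in box: x 0.302 y -0.064 (deg 17.31 -3.67) F [-1.2  0.3 -0.8] yaw 96.3
shift tool mm [ 3.6 -8.8 16.8]
```

View pics/s42.png

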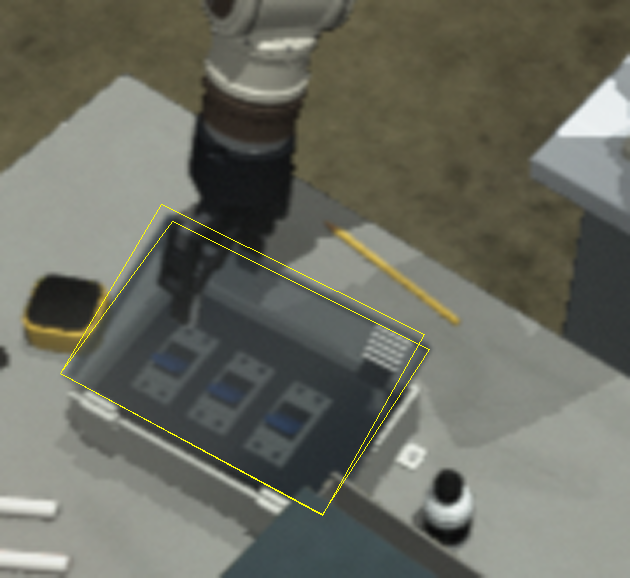

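{"fn": "send_rows", "kwargs": {"steps": [[0,-0.0025,0.0042,0,1],[0,-0.0025,0.0042,0,1],[0,-0.0025,0.0042,0,1],[0,-0.0025,0.003,0,1]]}}

```text
clock: 33.73
tool_pos: [0.4607, -0.2172, 0.2435]
ee_rot: [162.4, 3.7, 96.3]
contact_force: [-0.1, -0.5, -0.5]
width: 0.0856
```

```bash
python3 -c "
from h import *
w=ctrl.state()['width'];print(w)
goj((-.083,-.046,.080),off=.173-.013*w/.0855,side=-1)
scrop('s43.png',box=(90,255,165,345),k=3.5,ths=(.165,.36))"
```

```text
0.08558111413041129
t 33.73 front [-85.5 -49.6  78.4] rear [ -3.9 -48.4 104.1] q [-27.  17. -24.  33.   6.  57.]
tool z in box: x 0.301 y -0.064 (deg 17.26 -3.66) F [-0.1 -0.5 -0.5] yaw 96.29
shift tool mm [ 3.5  2.9 -1. ]
```

View pics/s43.png

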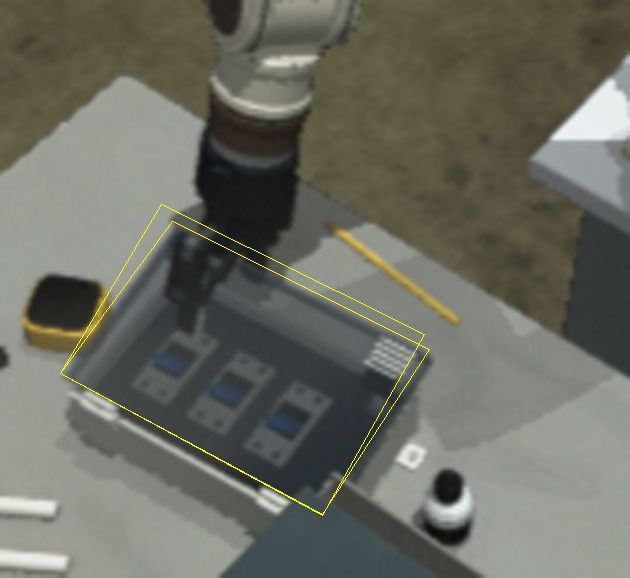

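{"fn": "send_rows", "kwargs": {"steps": [[0,-0.009,-0.003,0,1],[0,-0.012,-0.004,0,1],[0,-0.01,-0.01,0,0.6],[0,0,-0.025,0,0],[0.01,0,-0.03,0,0],[0.02,0,-0.015,0,0],[0.03,0,0,0,0],[0.03,0,0,0,0],[0.03,0.01,0,0,0],[0.02,0.01,0,0,0],[0,0,0,0,0]]}}

```text
clock: 34.7
tool_pos: [0.3978, -0.0762, 0.3194]
ee_rot: [161.9, 4.0, 95.7]
contact_force: [-0.1, 1.3, -0.4]
width: -0.0002
```

```bash
python3 -c "
from h import *
go((-.06,.098,.112));tilt()
scrop('s44.png',box=(90,255,165,345),k=3.5,ths=(.165,))"
```

```text
t 34.7 tip_box [-85.7  96.2 155.4] rot [161.91   3.97  95.67] F [-0.1  1.3 -0.4] w -0.0002 q [-11.  -1. -32.  41.   2.  73.]
yaw err deg (want 96.6): -0.92
shift tool mm [ 5.2 11.  49. ]
tool z in box: x 0.309 y -0.071 (deg 17.73 -4.06) F [-0.1  1.3 -0.4] yaw 95.67
```

View pics/s44.png

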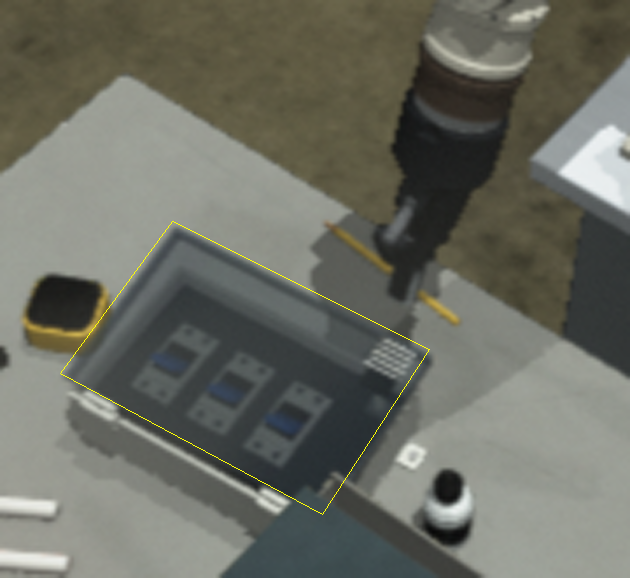

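{"fn": "send_rows", "kwargs": {"steps": [[0.003,0.006,0.01,0,0],[0.002,0.005,0.014,0,0],[0,0,0.014,0,0],[0,0,0.008,0,0],[0,0,0,0,0]]}}

```text
clock: 35.17
tool_pos: [0.4226, -0.0759, 0.2771]
ee_rot: [161.7, 4.2, 95.3]
contact_force: [-0.8, 0.3, -0.2]
width: -0.0001
```

```bash
python3 -c "
from h import *
go((-.06,.098,.071));tilt()
save('wrist','w45.png')"
```

```text
t 35.17 tip_box [-60.5  92.7 113.3] rot [161.69   4.2   95.3 ] F [-0.8  0.3 -0.2] w -0.0001 q [-11.   5. -33.  33.   1.  74.]
yaw err deg (want 96.6): -1.29
shift tool mm [  8.4 -12.8  39.8]
tool z in box: x 0.313 y -0.077 (deg 17.91 -4.38) F [-0.8  0.3 -0.2] yaw 95.3
```

View pics/w45.png

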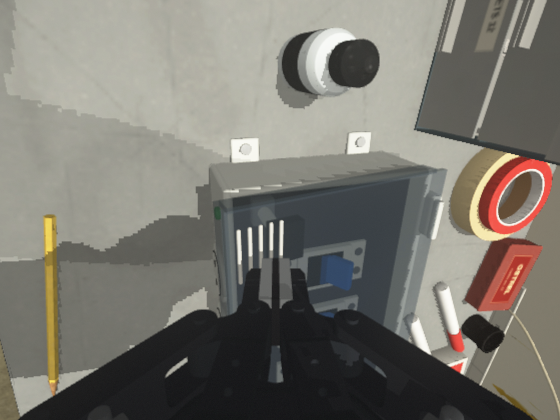

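{"fn": "send_rows", "kwargs": {"steps": [[0.004,-0.002,0.006,0,0],[0.002,-0.0015,0.005,0,0],[0,-0.0015,0.005,0,0],[0,-0.0015,0.005,0,0],[0,-0.0015,0.005,0,0]]}}

```text
clock: 35.63
tool_pos: [0.4233, -0.0734, 0.2499]
ee_rot: [161.4, 4.2, 95.1]
contact_force: [-1.2, 0.2, 3.6]
width: -0.0003
```

```bash
python3 -c "
from h import *
go((-.06,.098,.0725));tilt()"
```

```text
t 35.63 tip_box [-58.8  94.7  86.4] rot [161.42   4.25  95.06] F [-1.2  0.2  3.6] w -0.0003 q [-10.   7. -36.  28.   1.  74.]
yaw err deg (want 96.6): -1.53
shift tool mm [ 4.3 -5.6 12.5]
tool z in box: x 0.317 y -0.079 (deg 18.14 -4.51) F [-1.2  0.2  3.6] yaw 95.06
```

Contact at 3.6 N, cover going down. Continue in small steps.

{"fn": "send_rows", "kwargs": {"steps": [[0,-0.0015,0.004,0,0],[0,-0.0015,0.004,0,0]]}}

```text
clock: 35.8
tool_pos: [0.4229, -0.0738, 0.2407]
ee_rot: [161.4, 4.2, 95.1]
contact_force: [-2.8, 0.8, 6.1]
width: 0.0001
```

{"fn": "send_rows", "kwargs": {"steps": [[0,-0.001,0.003,0,0]]}}

```text
clock: 35.88
tool_pos: [0.4229, -0.0739, 0.2373]
ee_rot: [161.4, 4.2, 95.1]
contact_force: [-2.4, 0.9, 4.4]
width: 0.0
```

```bash
python3 -c "
from h import *
go((-.06,.098,.0725));tilt()"
```

```text
t 35.88 tip_box [-59.   94.6  73.8] rot [161.36   4.15  95.13] F [-2.4  0.9  4.4] w 0.0 q [-10.   8. -37.  26.   1.  74.]
yaw err deg (want 96.6): -1.46
shift tool mm [ 3.4 -1.4  0.6]
tool z in box: x 0.318 y -0.077 (deg 18.21 -4.40) F [-2.4  0.9  4.4] yaw 95.13
```

{"fn": "send_rows", "kwargs": {"steps": [[0,-0.0005,0.002,0,0]]}}

```text
clock: 35.97
tool_pos: [0.423, -0.0739, 0.2349]
ee_rot: [161.4, 4.1, 95.1]
contact_force: [-2.3, 1.6, 4.1]
width: -0.0
```

{"fn": "send_rows", "kwargs": {"steps": [[0,0,0.001,0,0]]}}

```text
clock: 36.05
tool_pos: [0.4232, -0.0739, 0.2338]
ee_rot: [161.4, 4.1, 95.2]
contact_force: [-9.7, 1.3, 17.5]
width: -0.0002
```

{"fn": "send_rows", "kwargs": {"steps": [[0,0,0.001,0,0]]}}

```text
clock: 36.13
tool_pos: [0.4233, -0.0739, 0.2335]
ee_rot: [161.4, 4.1, 95.2]
contact_force: [-15.2, 2.7, 26.5]
width: -0.0003
```

```bash
python3 -c "
from h import *
go((-.06,.098,.0725));tilt()"
```

```text
t 36.13 tip_box [-58.6  94.6  70. ] rot [161.35   4.13  95.15] F [-15.2   2.7  26.5] w -0.0003 q [-10.   9. -37.  25.   1.  74.]
yaw err deg (want 96.6): -1.43
shift tool mm [ 3.1 -0.6 -3.1]
tool z in box: x 0.318 y -0.076 (deg 18.22 -4.37) F [-15.2   2.7  26.5] yaw 95.15
```

Hard stop reached. Release upward.

{"fn": "send_rows", "kwargs": {"steps": [[0,0.001,-0.003,0,0],[0,0.001,-0.004,0,0],[0,0.0015,-0.005,0,0],[0,0.002,-0.006,0,0],[0,0.002,-0.008,0,0],[0,0,-0.02,0,0],[0,0,-0.03,0,0],[0,0,-0.03,0,0],[0,-0.02,-0.03,0,0],[0,-0.02,-0.02,0,0],[0,0,0,0,0]]}}

```text
clock: 37.05
tool_pos: [0.3395, -0.071, 0.3772]
ee_rot: [161.7, 4.3, 95.2]
contact_force: [-0.2, -0.8, -0.9]
width: -0.0002
```

```bash
python3 -c "
from h import *
go(None)
scrop('s46.png',box=(90,255,165,345),k=3.5,ths=(.01,))
save('wrist','w46.png'); save('top','t46.png')"
```

```text
t 37.05 tip_box [-142.4  106.8  213.5] rot [161.67   4.27  95.17] F [-0.2 -0.8 -0.9] w -0.0002 q [-12. -11. -32.  51.   2.  72.]
yaw err deg (want 96.6): -1.42
```

View pics/s46.png

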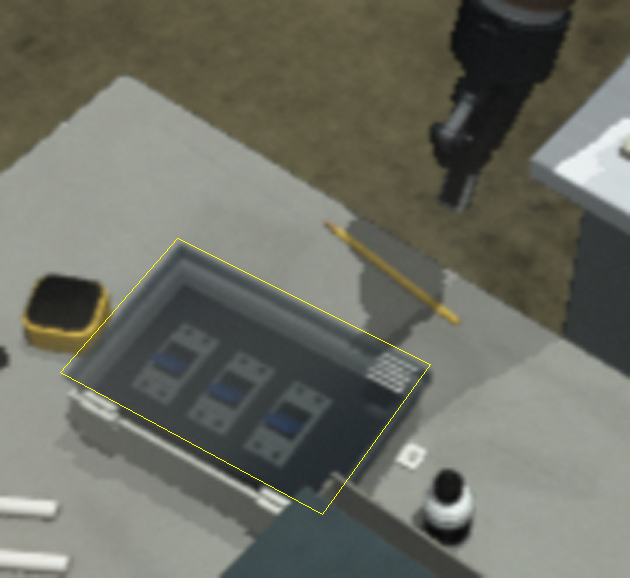

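View pics/w46.png

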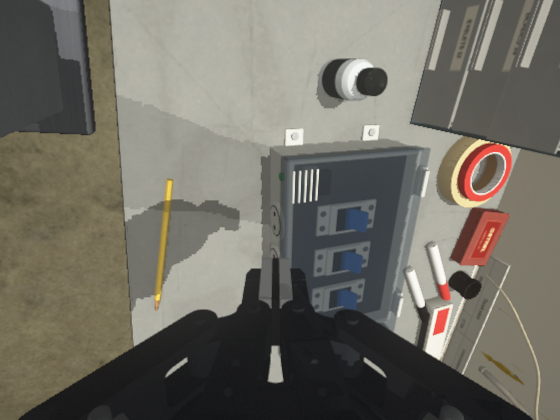

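View pics/t46.png

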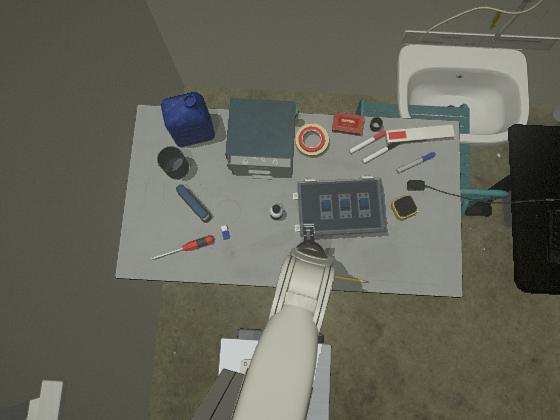

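```bash
python3 -c "
from h import *
ctrl.close_job(); print(ctrl.state()['clock'])"
```

```text
the job is handed in; nothing more can be done
the job is handed in; nothing more can be done
```

The job is handed in at about 37 s. Breaker 1 (the right-hand one, box y = -70 mm) is on like its neighbours, and the cover is shut on its catch.

- **Last checks:** in the final pictures the cover's front corner is back at its starting pixel position. All three blue toggles lean back, the tape, bottle, pencil and other things are where they stood, and the gripper is clear of everything.
- **Rough handling of the cover:** the fingers slid off the front skirt twice before the cover came up, and on the second slip it dropped from about 0.3 rad back to ajar. I then tilted the tool about 18° by pressing and dragging the fingertips on bare desk (about 35 N at most). Tilted, it lifted the cover under control to fully open.
- **Closing:** I lowered the cover on the front finger without dropping it. The last press on the pad ran into the hard stop with about 30 N for an instant.
- **Pose check that disagreed:** one late re-fit of the box pose was off by up to about 10 pixels at the wall corners. The breakers matched the first pose to within about 1 pixel, so I kept that one.

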